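# Open the splash-guard gate on the solvent bay

### The job

A square bottle has fallen over in front of the gate of the bench splash guard: stand it upright in the tray, midway between the two jars, and let go of it. Then take the bolt's upright handle, lift the sagging bolt so that its turned-down nose clears the keeper's bent-up lip, pull it back out of the keeper, and with that same handle swing the sprung gate open to about 25 degrees. Finish while still holding the handle, with the bolt drawn back and the gate held still at that angle; do not knock the jars, the flask or the cork ring about.

Things in the scene. Friction and masses are not known exactly. Their poses are not given: they have to be found in the camera images.
- bottle_mid (a point): centre (half-way up) of the square white plastic bottle: 48 x 48 mm, 112 mm tall; square body the lower 85 mm, round grey cap 36 mm wide the top 19 mm; about 0.16 kg. Own z runs from base to cap (base 56 mm below this point), x and y square to the flat sides. At the start it lies on its side on the bench before the gate, cap roughly towards the gate's hinge side.
- bottle: the same bottle; origin at the centre of its base, same axes
- gap (a point): where the bottle stands: on the white tray's floor (4 mm above the bench), midway between the jars. x is square to the fence, away from the robot; y runs along tray and fence towards the gate's hinge; z up. Tray 340 mm along y, 92 mm wide inside, rim 10 mm high. The clear fence, 150 mm high, stands 120 mm beyond in x; the gate continues its line, from 170 to 415 mm in y.
- jar_a: brown or clear glass jar with white cap, 44 mm diameter, 78 mm tall, origin at its base centre; stands in the tray 100 mm to one side of the gap along the tray. Leave alone.
- jar_b: the other jar (same size), 100 mm to the other side of the gap. Leave alone.
- flask: conical glass flask, 68 mm base, 92 mm tall, origin at base centre, inside the guard behind the gate. Leave alone.
- cork_ring: cork ring, 90 mm outside, 25 mm high, origin at base centre, on the open bench. Leave alone.
- handle_grip (a point): on the axis of the bolt's upright handle, a vertical round steel post 14 mm thick with a black cap 22 mm wide, 10 mm high. The point is 20 mm below the cap, 232 mm above the bench at the start. The gate's top rail is 150 mm high; the bolt's two strap guides, 48 mm to the latch side and 90 mm to the hinge side, reach 211 mm. y runs along the gate from latch to hinge, x square to it, z up.
- bolt_lift (a joint): how far the bolt is raised in its worn guides, m: 0 sagging (at the start), 0.022 at the top stop. The bolt, about 0.22 kg with its handle, falls back by its own weight. The nose at its end hangs about 12 mm down behind the keeper's lip: raise it 16 to 20 mm to pass.
- bolt_draw (a joint): how far the bolt is pulled back along the gate, towards the hinge (the handle's +y), m: 0 home, 0.045 at its stop. A light spring (1.5 to 4 N) pushes it home when let go. Lift first: with the nose behind the lip it moves only a few mm. From 0.024 on the nose is out of the keeper and the gate is free.
- gate (a joint): opening angle of the gate, rad: 0 shut, grows as its latch edge swings towards the robot (clockwise from above about the hinge), stop at 1.2. A spring always pushes it shut (about 0.8 N m at 25 degrees). The gate is 245 mm long, 150 mm high.
- gate_hinge (a point): on the gate's vertical hinge axis, at the height of the gate's top (150 mm above the bench). The handle is 180 mm from the axis with the bolt home, less when it is drawn back.
Not all that is in view belongs to the job. Leave any blue, green or pink look-alike of the bottle alone.

How it is judged:
By the outcome, as a careful person would: the job done as asked, in the order asked, and still so for the second after the job is handed in, while the arm keeps its last pose, push and grip.
It also fails if it takes over 64 s, if anything falls off the work surface, if the arm or the gripper's body presses on something with over 40 N, if the wrist force passes 120 N, or if a joint passes its speed limit or range.

### The arm

A 6-joint arm with a two-finger parallel gripper is mounted at the origin on the work surface. World frame = base frame: x ahead of the robot, y to its left, z up, the work surface at z = 0. Lengths are in m, angles in degrees, forces in N, time in s.
With the tool pointing down it reaches from about 0.325 to 0.925 m from the base axis. Payload 3.1 kg.
Tool frame: the origin (TCP) lies where the fingers leave the gripper's body, on its centre line; the fingertips stand 73 mm ahead of it and the grasp point (between the pads) lies 54 mm ahead of it; y points along the fingers, x is the direction in which the jaws open and shut, and the axes are right-handed (so a half turn about y gives the same grasp; the last joint's range is limited). The gripper opens to 85 mm and grips with 20 to 120 N. Pads are 22 mm wide; open, the fingers measure 114 mm over their backs; the gripper's body (76 mm by 85 mm) begins 54 mm behind the grasp point. The pads swing forward as they close: fully open they stand 13 mm farther back than shut.
Start: joints at [67.598, 12.427, 92.441, -0, 75.132, -6.429], TCP at [0.172, 0.601, 0.304] pointing down, gripper open.
Joint ranges: [-157.48, 157.48], [-44.54, 120.13], [17.64, 146.25], [-64.5, 244.5], [7.68, 150.69], [-147.95, 147.95]. Speed limits (degrees/s): [159.86, 159.86, 180, 180, 180, 180].

### API

Orientations are given as [roll, pitch, yaw] about the fixed x, y, z axes, in that order (R = Rz(yaw) Ry(pitch) Rx(roll)).
In Python, from workcell import observe, camera, job_done, spot_in, silhouettes gives the robot as it stands.
- The arm moves only by the tool arm_command, never from a script. Its argument "deltas" is one flat list of numbers, 7 for each row, row after row: the turn, a rotation vector about the tool's x, y, z in rad, then the shift along the tool's x, y, z in mm, then the closure in counts, from 0 (fully open) to 255 (shut). In form: [ax, ay, az, tx, ty, tz, grip, ax, ay, az, tx, ty, tz, grip, ...]. A call has 1 to 10 rows; each row shifts and turns the pose as measured when the row begins, along the tool's axes as they then stand; what a row does not reach is not made up. A row lasts 1/12 s, in which the tool goes at most 41.7 mm and 7.16 degrees, less where a joint would pass 70% of its speed; a pose out of reach is approached as far as the arm can. A call is refused whole if a number of a shift passes 41.7 or a number of a turn 0.125, either way. A call with a gripper value outside its range is refused whole. The fingers move at their own pace and stop on an object; the grip force is fixed at half the most. Time passes only in rows, so rows that do not move let the fingers close. It gives the time, the measured TCP pose, the force and the opening at its end, in the units of the state.
- observe(): the state, without advancing time (a new reading comes with each control period).
- camera(name): name is "side" or "top"; returns a dict with "color" (480x640x3 uint8, blue, green, red), "fov_y" (degrees; the focal length in pixels is half the picture's height over the tangent of half this angle, whatever the lens; pixels are square), "cx", "cy" (the principal point, pixels), "rvec" (rotation vector, rad) and "tvec" (3), from world to camera coordinates, as OpenCV has them. Camera axes: x right, y down, z forward; pixel columns grow to the right and rows downward; lengths in m; the calibration is good to about 2 mm. A picture is of the moment at which its call begins. There is no depth.
- job_done(): hands the job in, once; it reports no verdict.
Trained networks look in a picture, given as the dict that the camera call returned (one of the last four; its "shot" number tells which), for a name from the list of things; names that differ only in an ending like _2 or _b are one class to them, and where a whole thing is asked for, a point or a joint stands for the part that bears it (a point fixed in the world has none). Each returns a list of dicts, best first, with "confidence" (0 to 1); they miss things now and then, are a little off and sometimes report something else, mostly with a low value. They report only what shows in the picture. A call takes as long as a camera call. They do not tell look-alikes from the thing itself.
- spot_in(picture, name): "location" ([column, row] in pixels, amid what is visible of it).
- silhouettes(picture, name): "mask" (480x640 bool, what is visible of it) and "location" ([column, row] in pixels, amid what is visible of it).
The state is a dict: "clock": time; "joint_pos": joint angles; "qvel": joint speeds; "tau": joint torques, N m; "tcp_pos": TCP position; "orientation": TCP orientation; "ft_force": force on the tool from outside, world axes, zero at the start; "ft_torque": the same for the moment, N m; "opening": finger opening in m.
Only numpy, scipy, OpenCV 4.12 (cv2) and the standard library are available. Lean on these libraries where they do the work, as an engineer would, in place of code of your own. Each camera call takes 0.05 s, during which the arm holds its last target.

## Working session

There is one attempt and no reset: what is moved stays moved. The work goes in short steps, Python scripts to look and compute and a tool call to move; the robot and the scene stay as the last step left them, time stands still between calls to the robot, and variables do not carry over. Pictures are saved under pics/ and viewed, and the job is handed in when it is done.

Besides the shell and the picture viewer there is one more tool, called in YAML: its name, and indented under it one key for each argument. arm_command: Moves the arm, as the interface text tells. Its arguments: {"type":"object","properties":{"deltas":{"type":"array"}},"required":["deltas"]}

```bash
ls; mkdir -p pics; python3 - <<'E'
from workcell import observe,camera
import cv2
for n in("side","top"):
    c=camera(n); cv2.imwrite(f"pics/{n}0.png",c["color"]); print({k:v for k,v in c.items() if k!="color"})
print(observe())
E
```

```text
pics
{'fov_y': 56.668090595245076, 'cx': 318.33781117578206, 'cy': 233.66291366457594, 'rvec': array([ 2.20897998, -0.14973562,  0.05012675]), 'tvec': array([-0.57362964,  0.20213634,  0.84367365]), 'shot': 1}
{'fov_y': 51.40814682873148, 'cx': 323.7796174318752, 'cy': 238.0382682747467, 'rvec': array([ 2.16445249, -2.22074643,  0.10178457]), 'tvec': array([0.07891826, 0.58178612, 1.19394128]), 'shot': 2}
{'clock': 0.1, 'joint_pos': array([ 6.75996886e+01,  1.24735026e+01,  9.25213721e+01, -1.69141034e-03,
        7.51321169e+01, -6.42698027e+00]), 'qvel': array([ 0.00029185, -0.17447584, -0.2091481 , -0.02348422, -0.06619247,
        0.02399798]), 'tau': array([-4.75325396e-04, -3.98075759e+01, -3.04969847e+01, -1.95318889e-04,
        4.26575833e-03, -1.34856052e-05]), 'tcp_pos': array([0.17173624, 0.60033024, 0.30266809]), 'orientation': array([-89.98740849,   0.12637635,  74.02711858]), 'ft_force': array([-0.11674922,  0.03124323, -0.45734455]), 'ft_torque': array([ 0.0167941 ,  0.0521209 , -0.03415213]), 'opening': 0.08562347145275033}
```

View pics/side0.png

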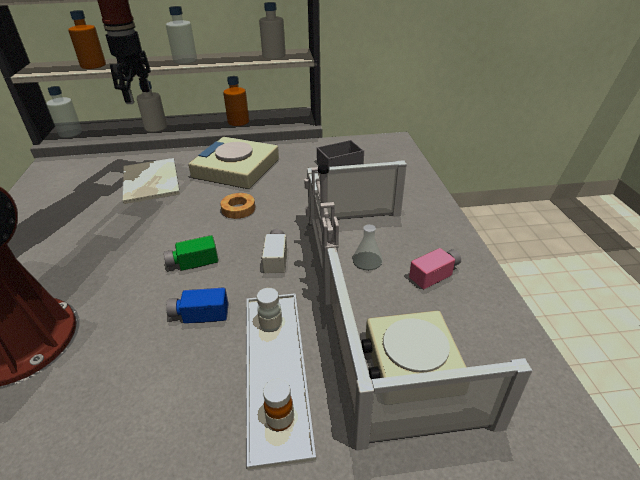

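View pics/top0.png

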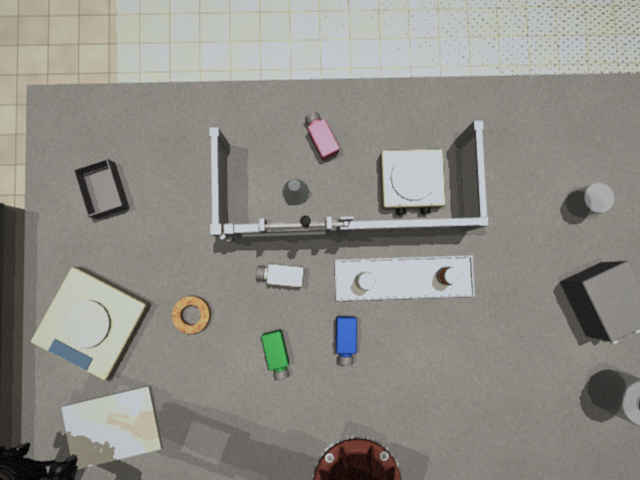

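The white bottle lies at top-view (283,275) with its cap to the left, towards the hinge. The green (275,350), blue (346,338) and pink (322,137) ones are look-alikes. The jars are at (366,282) and (448,276), the handle cap at (306,221) and the hinge near (222,232).

```bash
cat > h.py <<'E'
import numpy as np,cv2
from workcell import observe,camera,spot_in,silhouettes,job_done
from scipy.spatial.transform import Rotation as Rn
def K(c):
    f=240/np.tan(np.radians(c["fov_y"])/2); return np.array([[f,0,c["cx"]],[0,f,c["cy"]],[0,0,1]])
def ray(c,p):
    R=cv2.Rodrigues(c["rvec"])[0]; o=-R.T@c["tvec"]; d=R.T@np.linalg.inv(K(c))@np.array([p[0],p[1],1.]); return o,d
def onz(c,p,z):
    o,d=ray(c,p); return o+d*(z-o[2])/d[2]
def proj(c,X):
    return cv2.projectPoints(np.atleast_2d(np.array(X,float)),c["rvec"],c["tvec"],K(c),None)[0][:,0]
def tri(c1,p1,c2,p2):
    o1,d1=ray(c1,p1);o2,d2=ray(c2,p2); A=np.stack([d1,-d2],1); s=np.linalg.lstsq(A,o2-o1,rcond=None)[0]
    a=o1+d1*s[0];b=o2+d2*s[1]; return (a+b)/2,np.linalg.norm(a-b)
def crop(c,name,x0,y0,x1,y1,k):
    cv2.imwrite(f"pics/{name}.png",cv2.resize(c["color"][y0:y1,x0:x1],None,fx=k,fy=k,interpolation=cv2.INTER_CUBIC))
def tool():
    s=observe(); return s["tcp_pos"],Rn.from_euler("xyz",s["orientation"],degrees=True).as_matrix(),s
E
python3 - <<'E'
from h import *
np.set_printoptions(precision=4,suppress=True)
t=camera("top");s=camera("side")
for n in["bottle_mid","gap","jar_a","flask","cork_ring","handle_grip","gate_hinge"]:
  for nm,c in(("top",t),("side",s)):
    print(n,nm,[(np.round(d["location"],1),round(d["confidence"],2),np.round(onz(c,d["location"],{"handle_grip":.232,"gate_hinge":.15}.get(n,.024)),3)) for d in spot_in(c,n)])
crop(t,"t_bot",200,190,360,310,5); crop(t,"t_tray",320,200,500,310,4);crop(s,"s_bot",230,150,430,300,4)
print([silhouettes(t,"bottle_mid")[i]["mask"].sum() for i in range(1)])
E
```

```text
bottle_mid top [(array([346.6, 337.5]), 0.96, array([0.343, 0.016, 0.024])), (array([274.6, 353.7]), 0.91, array([0.31 , 0.189, 0.024])), (array([281.9, 274.6]), 0.71, array([0.497, 0.167, 0.024])), (array([320. , 140.1]), 0.6, array([0.826, 0.067, 0.024])), (array([305.4, 225.4]), 0.28, array([0.615, 0.108, 0.024]))]
bottle_mid side [(array([197.7, 305.7]), 0.97, array([0.342, 0.018, 0.024])), (array([432.4, 270.3]), 0.96, array([0.83 , 0.052, 0.024])), (array([274.2, 252.2]), 0.86, array([0.499, 0.162, 0.024])), (array([191.2, 252.4]), 0.83, array([0.312, 0.19 , 0.024]))]
gap top [(array([403.9, 218.5]), 0.95, array([ 0.626, -0.133,  0.024])), (array([362.9, 281.5]), 0.75, array([ 0.476, -0.028,  0.024]))]
gap side [(array([367.4, 365.6]), 0.98, array([ 0.642, -0.166,  0.024]))]
jar_a top [(array([451.1, 277.8]), 0.96, array([ 0.479, -0.242,  0.024])), (array([362.9, 281.7]), 0.54, array([ 0.475, -0.028,  0.024]))]
jar_a side [(array([275.3, 406.4]), 0.65, array([ 0.483, -0.221,  0.024]))]
flask top [(array([297.5, 190.9]), 0.79, array([0.701, 0.125, 0.024]))]
flask side [(array([367.4, 250.6]), 0.59, array([0.708, 0.137, 0.024]))]
cork_ring top [(array([180.3, 319.8]), 0.82, array([0.396, 0.412, 0.024]))]
cork_ring side [(array([234.5, 205.7]), 0.87, array([0.405, 0.37 , 0.024]))]
handle_grip top []
handle_grip side [(array([321.1, 188.5]), 0.98, array([0.598, 0.078, 0.232]))]
gate_hinge top [(array([403.8, 220.5]), 0.81, array([ 0.608, -0.11 ,  0.15 ])), (array([283.7, 274.2]), 0.42, array([0.498, 0.155, 0.15 ]))]
gate_hinge side [(array([371.1, 366.6]), 0.75, array([ 0.62 , -0.259,  0.15 ]))]
[np.int64(919)]
```

View pics/t_bot.png

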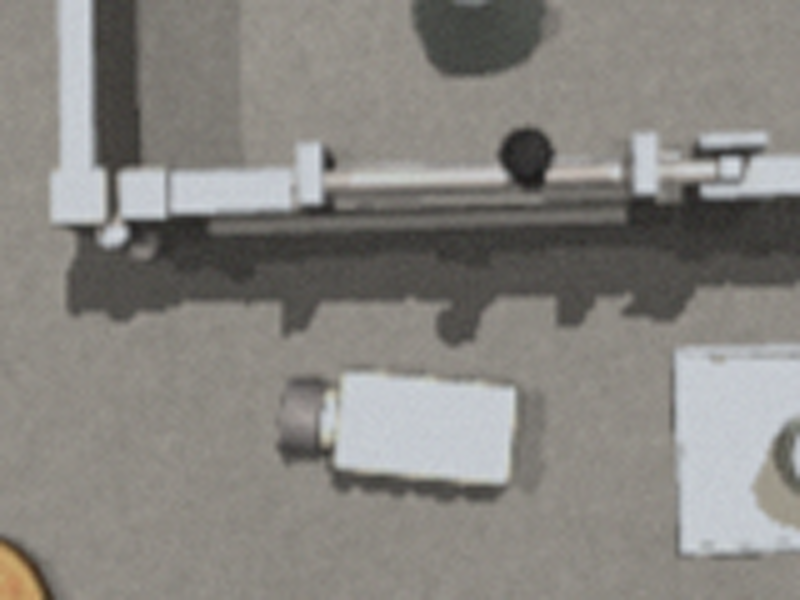

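View pics/s_bot.png

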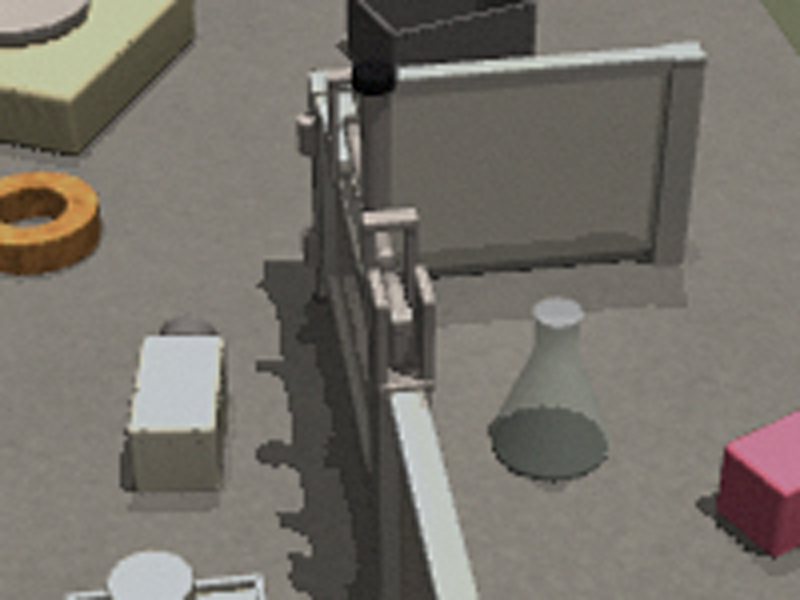

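View pics/t_tray.png

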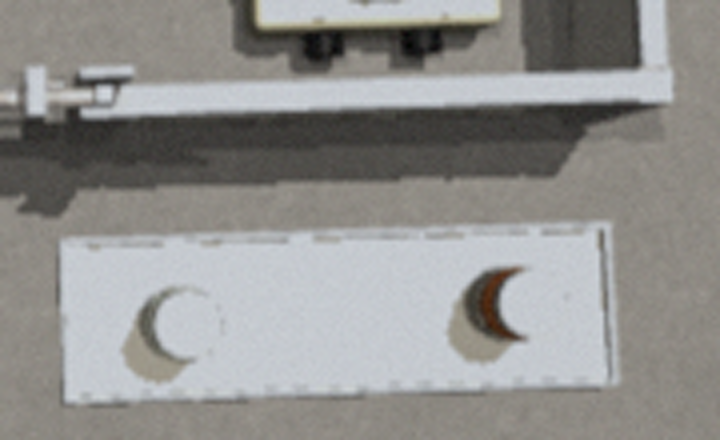

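```bash
python3 - <<'E'
from h import *
np.set_printoptions(precision=4,suppress=True)
t=camera("top");s=camera("side")
b=np.array([[343,373],[516,385],[508,486],[334,470]])/5+[200,190]
B=np.array([onz(t,p,.048) for p in b]);print("bottle corners",B,B.mean(0))
print("cap end",onz(t,np.array([279,418])/5+[200,190],.024))
for p in([[191,325],[532,304]]):print("jar",onz(t,np.array(p)/4+[320,200],.078))
T=np.array([onz(t,np.array(p)/4+[320,200],.01) for p in[[61,238],[611,223],[619,383],[65,404]]]);print("tray",T,T.mean(0))
hc=np.array([525,155])/5+[200,190]
print("handle",onz(t,hc,.262),tri(t,hc,s,np.array([374,70])/4+[230,150]))
print("hinge knuckle",onz(t,np.array([113,235])/5+[200,190],.15),tri(t,np.array([113,235])/5+[200,190],s,np.array([306,118])/4+[230,150]))
print("fence edge",[onz(t,np.array(p)/4+[320,200],.15) for p in[[82,100],[660,88]]])
print("fence face",[onz(t,np.array(p)/4+[320,200],.15) for p in[[82,118],[670,103]]])
print("side jar caps",[onz(s,p,.078) for p in[(268,295),(277,385)]])
E
```

```text
bottle corners [[0.5218 0.1968 0.048 ]
 [0.514  0.1151 0.048 ]
 [0.4665 0.12   0.048 ]
 [0.4762 0.2019 0.048 ]] [0.4946 0.1584 0.048 ]
cap end [0.5015 0.2302 0.024 ]
jar [ 0.4768 -0.0338  0.078 ]
jar [ 0.4837 -0.2322  0.078 ]
tray [[ 0.531   0.037   0.01  ]
 [ 0.5315 -0.3023  0.01  ]
 [ 0.4334 -0.3024  0.01  ]
 [ 0.4299  0.0374  0.01  ]] [ 0.4814 -0.1326  0.01  ]
handle [0.6001 0.1046 0.262 ] (array([0.6031, 0.1044, 0.2603]), np.float64(0.005629949251071874))
hinge knuckle [0.5818 0.2859 0.15  ] (array([0.5864, 0.2892, 0.1314]), np.float64(0.006006593950757769))
fence edge [array([0.6017, 0.0293, 0.15  ]), array([ 0.6005, -0.2882,  0.15  ])]
fence face [array([0.5918, 0.0296, 0.15  ]), array([ 0.5921, -0.2933,  0.15  ])]
side jar caps [array([ 0.4829, -0.0277,  0.078 ]), array([ 0.4894, -0.2203,  0.078 ])]
```

```bash
cat > plan.py <<'E'
from h import *
from scipy.spatial.transform import Slerp
def Rt(d,x):  # tool y = d, tool x ~ x
    d=np.array(d,float);d/=np.linalg.norm(d);x=np.array(x,float);x-=d*(x@d);x/=np.linalg.norm(x)
    return np.stack([x,d,np.cross(x,d)],1)
def plan(P,R,n,grip,pivot=None):
    """P: target grasp point(54mm ahead); straight grasp point path"""
    p,R0,s=tool(); g0=p+R0[:,1]*.054
    sl=Slerp([0,1],Rn.from_matrix([R0,R])); out=[]
    for i in range(n):
        a=sl(i/n);b=sl((i+1)/n);A=a.as_matrix()
        ga=g0+(P-g0)*i/n; gb=g0+(P-g0)*(i+1)/n
        ta=ga-A[:,1]*.054; tb=gb-b.as_matrix()[:,1]*.054
        rv=(a.inv()*b).as_rotvec(); t=A.T@(tb-ta)*1000
        out.append(list(np.round(rv,4))+list(np.round(t,1))+[grip])
    print("now g",g0.round(4),"j",s["joint_pos"].round(1),"F",s["ft_force"].round(1),"op",round(s["opening"],4),"t",s["clock"])
    for o in out: print(", ".join(f"{float(v):g}" for v in o)+",")
E
cat > tg.py <<'E'
from plan import *
a=np.radians(47); u=np.array([.11,.994,0]);u/=np.linalg.norm(u); z=np.array([0,0,1.])
d0=-np.sin(a)*u-np.cos(a)*z; R0=Rt(d0,[.994,-.11,0]); G=np.array([.4900,.117,.024])+.068*u
E
python3 - <<'E'
from tg import *
print(G,(G-d0*.15))
plan(G-d0*.17+np.array([0,0,.08]),R0,20,0)
E
```

```text
[0.49747949 0.1845874  0.024     ] [0.50954601 0.29362483 0.12629975]
now g [0.172  0.6009 0.2499] j [67.6 12.4 92.4 -0.  75.1 -6.4] F [-0.2  0.1  0.3] op 0.0857 t 1.05
-0.0339, 0.0659, 0.0286, -7.8, 1.6, -18.6, 0,
-0.0339, 0.0659, 0.0286, -6.4, 2.5, -19.1, 0,
-0.0339, 0.0659, 0.0286, -4.9, 3.4, -19.4, 0,
-0.0339, 0.0659, 0.0286, -3.4, 4.3, -19.7, 0,
-0.0339, 0.0659, 0.0286, -1.8, 5.2, -19.8, 0,
-0.0339, 0.0659, 0.0286, -0.3, 6, -19.8, 0,
-0.0339, 0.0659, 0.0286, 1.3, 6.7, -19.7, 0,
-0.0339, 0.0659, 0.0286, 2.9, 7.4, -19.4, 0,
-0.0339, 0.0659, 0.0286, 4.5, 8.1, -19, 0,
-0.0339, 0.0659, 0.0286, 6.1, 8.7, -18.4, 0,
-0.0339, 0.0659, 0.0286, 7.7, 9.2, -17.8, 0,
-0.0339, 0.0659, 0.0286, 9.2, 9.7, -17, 0,
-0.0339, 0.0659, 0.0286, 10.7, 10, -16.1, 0,
-0.0339, 0.0659, 0.0286, 12.2, 10.4, -15.2, 0,
-0.0339, 0.0659, 0.0286, 13.5, 10.6, -14.1, 0,
-0.0339, 0.0659, 0.0286, 14.8, 10.7, -12.9, 0,
-0.0339, 0.0659, 0.0286, 16.1, 10.8, -11.6, 0,
-0.0339, 0.0659, 0.0286, 17.2, 10.8, -10.2, 0,
-0.0339, 0.0659, 0.0286, 18.3, 10.7, -8.8, 0,
-0.0339, 0.0659, 0.0286, 19.2, 10.6, -7.3, 0,
```

arm_command:
  deltas: [-0.034,0.066,0.029,-8,2,-19,0,-0.034,0.066,0.029,-6,2.5,-19,0,-0.034,0.066,0.029,-5,3,-19,0,-0.034,0.066,0.029,-3,4,-20,0,-0.034,0.066,0.029,-2,5,-20,0,-0.034,0.066,0.029,0,6,-20,0,-0.034,0.066,0.029,1,7,-20,0,-0.034,0.066,0.029,3,7,-19,0,-0.034,0.066,0.029,5,8,-19,0,-0.034,0.066,0.029,6,9,-18,0]

```text
clock: 1.88
tcp_pos: [0.3385, 0.4726, 0.2877]
orientation: [-114.5, 8.5, 32.2]
ft_force: [0.8, -0.0, 0.4]
opening: 0.0853
```

```bash
python3 -c "
from tg import *
plan(G-d0*.17+np.array([0,0,.08]),R0,14,0)"
```

```text
now g [0.3442 0.4498 0.2391] j [ 55.   17.4  90.6 -19.2  89.5  24.2] F [ 0.8 -0.   0.4] op 0.0853 t 1.8833
-0.0234, 0.0451, 0.0198, 5.9, 6.8, -12.1, 0,
-0.0234, 0.0451, 0.0198, 6.7, 7, -11.7, 0,
-0.0234, 0.0451, 0.0198, 7.4, 7.2, -11.2, 0,
-0.0234, 0.0451, 0.0198, 8.1, 7.3, -10.8, 0,
-0.0234, 0.0451, 0.0198, 8.8, 7.5, -10.3, 0,
-0.0234, 0.0451, 0.0198, 9.4, 7.6, -9.7, 0,
-0.0234, 0.0451, 0.0198, 10, 7.7, -9.2, 0,
-0.0234, 0.0451, 0.0198, 10.7, 7.7, -8.6, 0,
-0.0234, 0.0451, 0.0198, 11.2, 7.7, -7.9, 0,
-0.0234, 0.0451, 0.0198, 11.8, 7.7, -7.3, 0,
-0.0234, 0.0451, 0.0198, 12.3, 7.7, -6.6, 0,
-0.0234, 0.0451, 0.0198, 12.8, 7.7, -5.9, 0,
-0.0234, 0.0451, 0.0198, 13.3, 7.6, -5.2, 0,
-0.0234, 0.0451, 0.0198, 13.7, 7.5, -4.5, 0,
```

arm_command:
  deltas: [-0.033,0.064,0.028,9,10,-17,0,-0.033,0.064,0.028,10,10,-16,0,-0.033,0.064,0.028,12,10,-15,0,-0.033,0.064,0.028,13,11,-14,0,-0.033,0.064,0.028,14,11,-13,0,-0.033,0.064,0.028,15,11,-12,0,-0.033,0.064,0.028,16,11,-11,0,-0.033,0.064,0.028,17,11,-9,0,-0.033,0.064,0.028,18,11,-8,0]

```text
clock: 2.63
tcp_pos: [0.5046, 0.3548, 0.2588]
orientation: [-135.8, 0.5, -4.6]
ft_force: [-0.3, -0.0, 0.3]
opening: 0.0853
```

```bash
python3 -c "
from tg import *
plan(G-d0*.10,R0,10,0)"
```

```text
now g [0.5011 0.3163 0.2211] j [ 39.6  31.3  80.3 -31.4 102.3  46.7] F [-0.3 -0.   0.3] op 0.0853 t 2.6333
-0.0021, 0.0027, 0.0015, 1.1, 13.2, 5.3, 0,
-0.0021, 0.0027, 0.0015, 1.1, 13.2, 5.3, 0,
-0.0021, 0.0027, 0.0015, 1.1, 13.1, 5.3, 0,
-0.0021, 0.0027, 0.0015, 1.1, 13.1, 5.4, 0,
-0.0021, 0.0027, 0.0015, 1.1, 13.1, 5.4, 0,
-0.0021, 0.0027, 0.0015, 1.1, 13.1, 5.4, 0,
-0.0021, 0.0027, 0.0015, 1.1, 13.1, 5.5, 0,
-0.0021, 0.0027, 0.0015, 1.2, 13.1, 5.5, 0,
-0.0021, 0.0027, 0.0015, 1.2, 13.1, 5.5, 0,
-0.0021, 0.0027, 0.0015, 1.2, 13.1, 5.5, 0,
```

arm_command:
  deltas: [-0.003,0.003,0.002,1,15,6,0,-0.002,0.003,0.002,1,14,6,0,-0.002,0.003,0.002,1,14,6,0,-0.002,0.003,0.002,1,14,6,0,-0.002,0.003,0.002,1,14,6,0,-0.002,0.003,0.002,1,14,6,0,-0.002,0.003,0.002,1,14,6,0,-0.002,0.003,0.002,1,13,6,0,-0.002,0.003,0.001,1,13,5,0]

```text
clock: 3.38
tcp_pos: [0.5083, 0.2963, 0.1225]
orientation: [-136.8, 0.0, -6.5]
ft_force: [0.1, 0.7, -0.1]
opening: 0.0851
```

```bash
python3 -c "
from tg import *
plan(G,R0,10,0)
t=camera('top');s=camera('side')
crop(t,'t1',150,150,400,330,3);crop(s,'s1',150,50,400,300,3)
print(proj(t,[G,G+.044*u,G-.068*u]),proj(s,[G,G+.044*u,G-.068*u]))
"
```

```text
now g [0.5038 0.2572 0.0855] j [ 35.6  37.9  87.3 -32.7  90.3  52.7] F [ 0.1  0.7 -0.1] op 0.0851 t 3.3833
-0.0004, -0.0002, -0.0003, 0.2, 9.5, -0.5, 0,
-0.0004, -0.0002, -0.0003, 0.2, 9.5, -0.5, 0,
-0.0004, -0.0002, -0.0003, 0.2, 9.5, -0.5, 0,
-0.0004, -0.0002, -0.0003, 0.2, 9.5, -0.5, 0,
-0.0004, -0.0002, -0.0003, 0.2, 9.5, -0.5, 0,
-0.0004, -0.0002, -0.0003, 0.2, 9.5, -0.5, 0,
-0.0004, -0.0002, -0.0003, 0.2, 9.5, -0.5, 0,
-0.0004, -0.0002, -0.0003, 0.2, 9.5, -0.5, 0,
-0.0004, -0.0002, -0.0003, 0.2, 9.5, -0.5, 0,
-0.0004, -0.0002, -0.0003, 0.2, 9.5, -0.5, 0,
[[274.77021989 274.78285184]
 [256.57170171 273.2500022 ]
 [302.8647786  277.14923869]] [[273.04636672 246.21789738]
 [274.25691224 234.68830698]
 [271.00200218 265.68902448]]
```

View pics/t1.png

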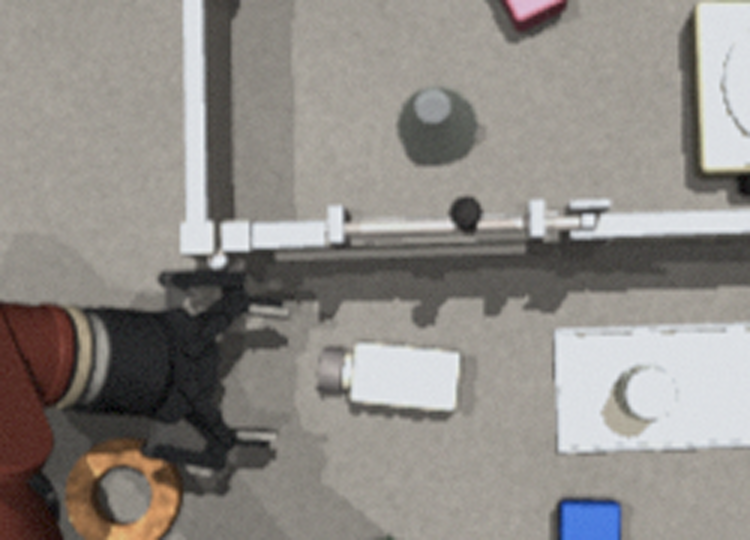

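View pics/s1.png

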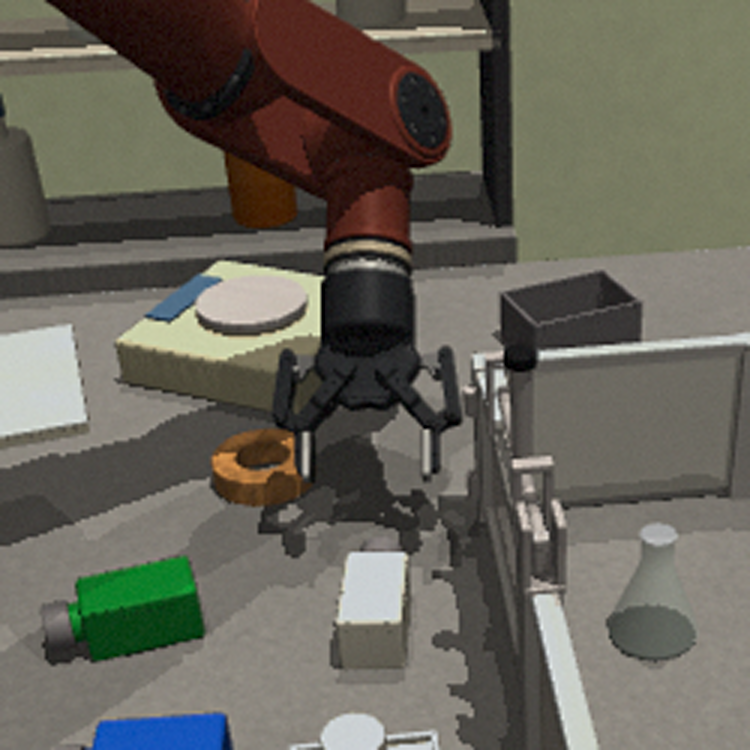

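The top crop shows the open jaws lined up on the white bottle at crop (405,378), with the cap leading. They clear the hinge post at (205,240) and the cork ring at (125,490). I'll advance now.

arm_command:
  deltas: [0,0,0,0,12,-0.5,0,0,0,0,0,12,-0.5,0,0,0,0,0,12,-0.5,0,0,0,0,0,12,-0.5,0,0,0,0,0,12,-0.5,0,0,0,0,0,12,-0.5,0,0,0,0,0,10,-0.5,0,0,0,0,0,8,-0.5,0]

```text
clock: 4.15
tcp_pos: [0.5007, 0.2223, 0.06]
orientation: [-136.7, -0.1, -6.5]
ft_force: [-0.5, 0.3, -0.9]
opening: 0.0854
```

```bash
python3 -c "
from tg import *
plan(G,R0,2,0)
t=camera('top');s=camera('side')
crop(t,'t2',200,190,360,310,5);crop(s,'s2',200,120,360,300,4)
"
```

```text
now g [0.4963 0.1833 0.023 ] j [ 30.7  38.8  94.8 -35.9  81.1  54.4] F [-0.5  0.3 -0.9] op 0.0854 t 4.15
-0.0027, -0.0019, -0.001, 0.5, -0.9, 0.3, 0,
-0.0027, -0.0019, -0.001, 0.5, -0.9, 0.3, 0,
```

View pics/t2.png

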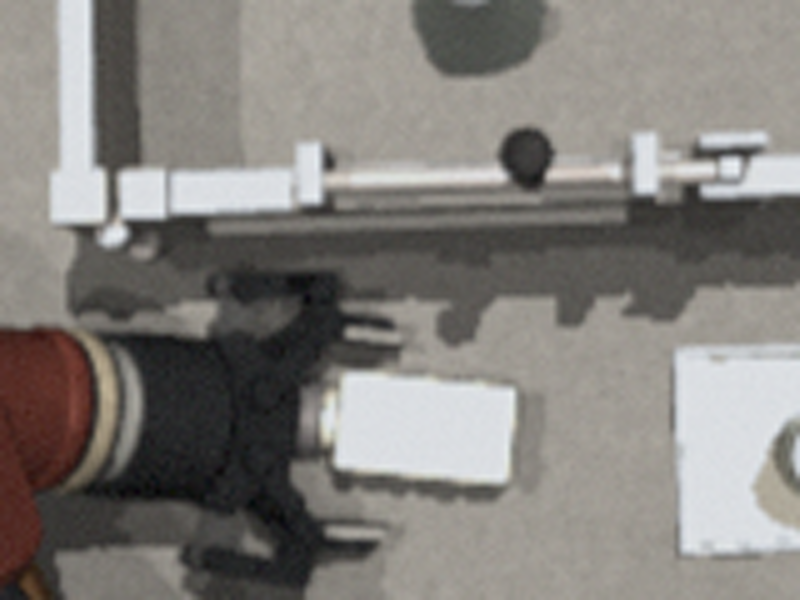

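View pics/s2.png

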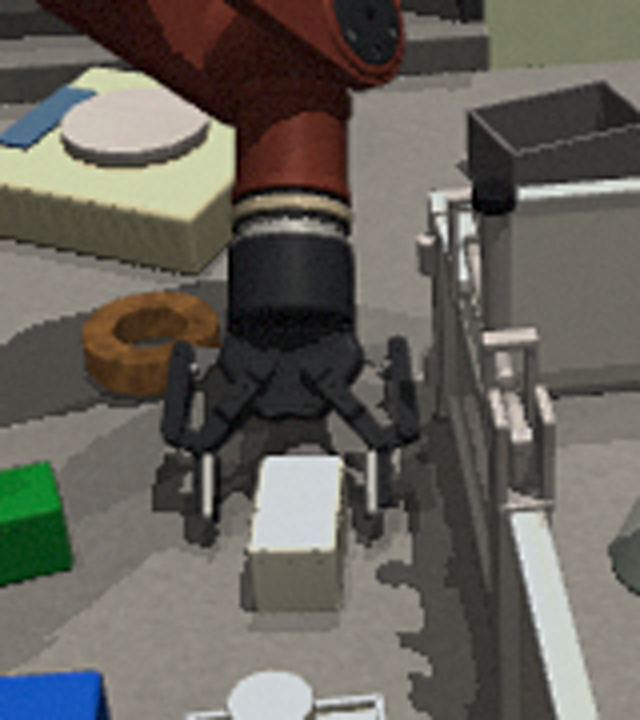

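arm_command:
  deltas: [0,0,0,0.5,1,-3,0,0,0,0,0.5,1,-3,0,0,0,0,0,0,0,130,0,0,0,0,0,0,255,0,0,0,0,0,0,255,0,0,0,0,0,0,255,0,0,0,0,0,0,255,0,0,0,0,0,0,255,0,0,0,0,0,0,255]

```text
clock: 5.0
tcp_pos: [0.5028, 0.2183, 0.0649]
orientation: [-136.5, -0.3, -6.5]
ft_force: [0.2, 0.3, -0.3]
opening: 0.0473
```

```bash
python3 -c "
from tg import *
plan(G,R0,1,255)
t=camera('top');s=camera('side')
crop(t,'t3',200,190,360,310,5);crop(s,'s3',200,150,360,300,4)
"
```

```text
now g [0.4986 0.1794 0.0277] j [ 30.3  38.1  95.2 -36.2  80.9  54.1] F [ 0.2  0.3 -0.3] op 0.0473 t 5.0
-0.0089, -0.0052, 0.0014, -1.6, -1.1, 6.7, 255,
```

View pics/t3.png

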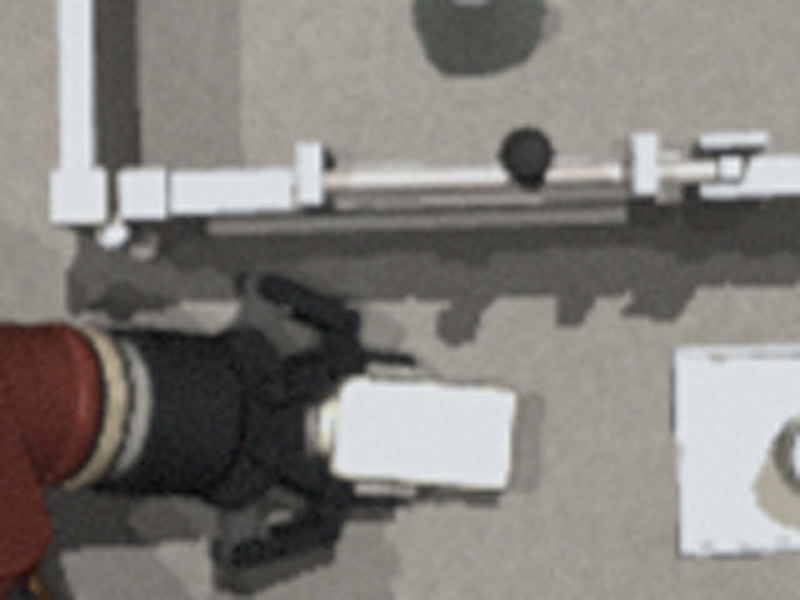

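View pics/s3.png

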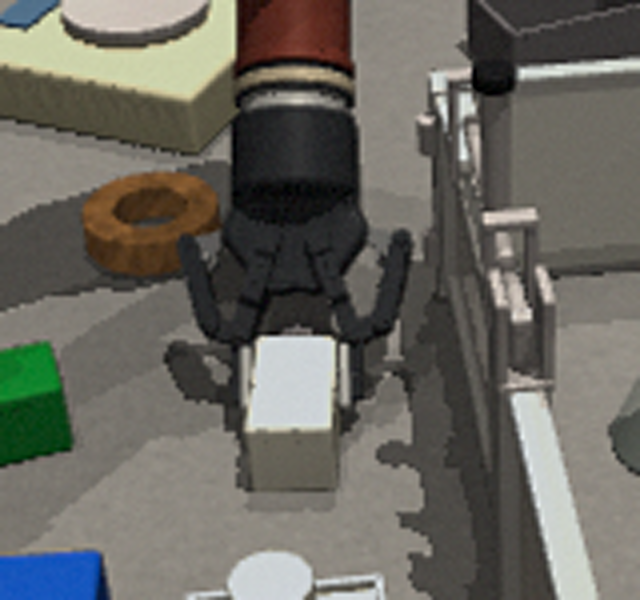

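```bash
cat > kin.py <<'E'
from h import *
from scipy.optimize import least_squares
D=[ # joints, tcp
([67.5997,12.4735,92.5214,0,75.132,-6.427],[.17174,.60033,.30267],[-89.99,.13,74.03]),
([55,17.4,90.6,-19.2,89.5,24.2],[.3385,.4726,.2877],[-114.5,8.5,32.2]),
([39.6,31.3,80.3,-31.4,102.3,46.7],[.5046,.3548,.2588],[-135.8,.5,-4.6]),
([35.6,37.9,87.3,-32.7,90.3,52.7],[.5083,.2963,.1225],[-136.8,0,-6.5]),
([30.7,38.8,94.8,-35.9,81.1,54.4],[.5007,.2223,.06],[-136.7,-.1,-6.5]),
([30.3,38.1,95.2,-36.2,80.9,54.1],[.5028,.2183,.0649],[-136.5,-.3,-6.5])]
def E(ax,a): return Rn.from_euler(ax,a,degrees=True).as_matrix()
def fk(q,v):
    d1,a1,x2,z2,x3,z3,x5,d6=v
    R=E('z',q[0]);p=np.array([0,0,d1])+R@[a1,0,0]
    R=R@E('y',q[1]);p=p+R@[x2,0,z2]
    R=R@E('y',q[2]);p=p+R@[x3,0,z3]
    R=R@E('z',q[3]*SG[0])@E('y',q[4]);p=p+R@[x5,0,d6]
    R=R@E('z',q[5]*SG[1])
    return p,R@np.array([[1,0,0],[0,0,-1],[0,1,0]]).T if 0 else R
SG=[1,1]
def fit():
    f=lambda v:np.concatenate([fk(q,v)[0]-np.array(t) for q,t,_ in D]+[1e-3*(v-v0)])
    v0=np.array([.36,0,.0,.35,0,.35,.0,.2])
    return least_squares(f,v0)
E
python3 - <<'E'
import kin
from kin import *
np.set_printoptions(precision=4,suppress=True)
for s in(1,-1):
    kin.SG=[s,1]; r=fit(); print(s,r.x,np.abs(r.fun[:18]).max())
    for q,t,o in D[:3]:
        R=fk(q,r.x)[1]; T=Rn.from_euler('xyz',o,degrees=True).as_matrix(); print(R[:,2],T[:,1]); print(R.T@T)
E
```

```text
1 [ 0.2954  0.0431  0.0226  0.2226 -0.035   0.5435  0.0376  0.0991] 0.060512993998888764
[-0.0008 -0.002  -1.    ] [-0.0008 -0.0021 -1.    ]
[[-1.      0.0001  0.0001]
 [ 0.0001 -0.0001  1.    ]
 [ 0.0001  1.      0.0001]]
[ 0.1068 -0.4209 -0.9008] [ 0.1072 -0.4226 -0.9   ]
[[-1.      0.0007  0.0017]
 [ 0.0017 -0.0018  1.    ]
 [ 0.0007  1.      0.0018]]
[-0.0647 -0.7142 -0.697 ] [-0.0636 -0.7141 -0.6971]
[[-1.     -0.0011 -0.0008]
 [-0.0008  0.0002  1.    ]
 [-0.0011  1.     -0.0002]]
-1 [ 0.2897  0.1281 -0.1104 -0.1244 -0.1755  0.5572 -0.0174 -0.0933] 0.05491789224745122
[-0.0008 -0.002  -1.    ] [-0.0008 -0.0021 -1.    ]
[[-1.      0.0001  0.0001]
 [ 0.0001 -0.0001  1.    ]
 [ 0.0001  1.      0.0001]]
[-0.432  -0.0436 -0.9008] [ 0.1072 -0.4226 -0.9   ]
[[-0.9639 -0.2555 -0.0743]
 [ 0.0873 -0.5673  0.8189]
 [-0.2514  0.7828  0.5692]]
[-0.7136  0.0703 -0.697 ] [-0.0636 -0.7141 -0.6971]
[[-0.6999 -0.5558 -0.4486]
 [ 0.0694 -0.678   0.7318]
 [-0.7109  0.4811  0.5131]]
```

```bash
python3 - <<'E'
import kin
from kin import *
np.set_printoptions(precision=4,suppress=True)
for q,t,o in D:
    # position in j1 frame, wrist after removing
    print(E('z',-q[0])@np.array(t), E('z',-q[0])@Rn.from_euler('xyz',o,degrees=True).as_matrix()[:,1])
kin.SG=[1,1];r=fit()
for (q,t,o) in D: print((fk(q,r.x)[0]-t).round(4))
print(observe()["joint_pos"],observe()["tcp_pos"])
E
```

```text
[0.6205 0.07   0.3027] [-0.0023 -0.0001 -1.    ]
[ 0.5813 -0.0062  0.2877] [-0.2847 -0.3302 -0.9   ]
[ 0.615  -0.0483  0.2588] [-0.5042 -0.5097 -0.6971]
[ 0.5858 -0.055   0.1225] [-0.4887 -0.5409 -0.6845]
[ 0.544  -0.0645  0.06  ] [-0.4391 -0.5804 -0.6858]
[ 0.5443 -0.0652  0.0649] [-0.4316 -0.583  -0.6883]
[ 0.0605 -0.0369 -0.0007]
[ 0.0296 -0.004   0.0007]
[-0.0016  0.0013 -0.0017]
[-0.0033 -0.0004  0.0039]
[-0.0018  0.0032 -0.0005]
[-0.0016  0.0036 -0.0018]
[ 30.2998  38.139   95.1794 -36.1851  80.8829  54.0609] [0.5028 0.2183 0.0649]
```

```bash
cat > fit2.py <<'E'
import kin
from kin import *
kin.SG=[1,1]
def fk2(q,v):
    p,R=fk(q,v[:8]); return p+E('z',q[0])@[0,v[8],0],R
def fit2():
    v0=np.array([.36,0,.0,.35,0,.35,.0,.2,.07])
    f=lambda v:np.concatenate([fk2(q,v)[0]-np.array(t) for q,t,_ in D]+[1e-3*(v-v0)])
    return least_squares(f,v0)
V=fit2().x
TO=np.array([[-1,0,0],[0,0,1],[0,1,0.]])  # tool = R@TO
LO=np.array([-157.48,-44.54,17.64,-64.5,7.68,-147.95]);HI=np.array([157.48,120.13,146.25,244.5,150.69,147.95])
def ik(P,R,q0):
    def f(q):
        p,Rr=fk2(q,V); return np.concatenate([(p-P)*10,(Rr@TO-R).ravel()])
    r=least_squares(f,np.clip(q0,LO+.1,HI-.1),bounds=(LO,HI),x_scale=30); return r.x,np.abs(r.fun).max()
E
python3 - <<'E'
from fit2 import *
np.set_printoptions(precision=3,suppress=True)
print(V,[np.abs(fk2(q,V)[0]-t).max().round(4) for q,t,_ in D])
q0=D[-1][0]
for yaw in(0,-20,-45,-60,-75,-90):
  R=E('z',yaw)@E('x',-46.5)
  off=E('z',yaw)@np.array([0,-.0037,.063])
  for lift in(0,.1):
    g=np.array([.481,-.133,.004+lift])+off
    q,e=ik(g-R[:,1]*.054,R,[-5,20,100,0,60,60]); print(yaw,lift,q,round(e,4))
E
```

```text
[ 0.294  0.    -0.005  0.454  0.061  0.56  -0.002  0.232  0.07 ] [np.float64(0.0002), np.float64(0.0003), np.float64(0.0001), np.float64(0.0004), np.float64(0.0003), np.float64(0.0003)]
0 0 [-41.602  27.684 104.714  31.383  81.281 -56.036] 0.0
0 0.1 [-41.617  18.349 103.966  30.972  89.92  -50.816] 0.0
-20 0 [-45.596  22.029 113.308  40.713  72.129 -48.234] 0.0
-20 0.1 [-45.618  11.577 112.515  38.962  80.787 -40.844] 0.0
-45 0 [-48.146  13.914 124.711  53.542  58.712 -39.438] 0.0
-45 0.1 [-48.18    1.427 123.816  48.203  67.208 -27.807] 0.0
-60 0 [-47.498   8.769 131.242  62.356  49.343 -34.207] 0.0
-60 0.1 [-47.542  -5.305 130.26   52.84   57.5   -18.394] 0.0
-75 0 [-44.353   3.87  136.88   72.455  38.397 -28.789] 0.0
-75 0.1 [-44.413 -11.93  135.8    55.513  45.966  -6.161] 0.0
-90 0 [-38.084   0.063 140.843  85.031  25.226 -24.126] 0.0
-90 0.1 [-38.169 -17.212 139.701  52.947  32.209  12.053] 0.0
```

```bash
cat > tg2.py <<'E'
from plan import *
from fit2 import ik,fk2,E
Rp=E('z',-60)@E('x',-46.5); offp=E('z',-60)@np.array([0,-.0037,.063]); GP=np.array([.481,-.133,.004])+offp
E
python3 - <<'E'
from tg2 import *
np.set_printoptions(precision=1,suppress=True)
p,R0,s=tool(); g=p+R0[:,1]*.054; q=s["joint_pos"]
g1=g+[0,0,.2]; g2=GP+[0,0,.15]
q,e=ik(g1-R0[:,1]*.054,R0,q); print(q,e)
sl=Slerp([0,1],Rn.from_matrix([R0,Rp]))
for i in range(0,11):
    R=sl(i/10).as_matrix(); G=g1+(g2-g1)*i/10; q,e=ik(G-R[:,1]*.054,R,q); print(q,round(e,4))
print(sl(1).magnitude(), np.degrees((sl(0).inv()*sl(1)).magnitude()))
plan(g1,R0,10,255)
E
```

```text
[ 30.3  21.4  93.7 -35.9  95.7  43.4] 6.022959908591474e-14
[ 30.3  21.4  93.7 -35.9  95.7  43.4] 0.0
[ 25.6  15.1  98.7 -31.9  88.7  45.2] 0.0
[ 20.2   8.8 103.6 -27.7  81.7  45.6] 0.0
[ 13.9   2.7 108.4 -22.7  74.7  44.3] 0.0
[  6.8  -3.  113.  -16.3  68.   41. ] 0.0
[ -1.4  -8.1 117.1  -8.2  62.2  35.3] 0.0
[-10.4 -12.  120.8   2.1  57.9  27.2] 0.0
[-20.1 -14.5 123.9  14.2  55.6  17.1] 0.0
[-29.8 -15.2 126.2  27.   55.8   6.3] 0.0
[-39.1 -14.  127.8  39.1  58.2  -3.6] 0.0
[-47.6 -10.9 128.6  49.5  62.1 -11.9] 0.0
1.3012792982451555 101.57819550599183
now g [0.5 0.2 0. ] j [ 30.3  38.1  95.2 -36.2  80.9  54.1] F [0.3 0.1 0.1] op 0.0471 t 5.1
0, 0, 0, 0.1, -13.8, -14.5, 255,
0, 0, 0, 0.1, -13.8, -14.5, 255,
0, 0, 0, 0.1, -13.8, -14.5, 255,
0, 0, 0, 0.1, -13.8, -14.5, 255,
0, 0, 0, 0.1, -13.8, -14.5, 255,
0, 0, 0, 0.1, -13.8, -14.5, 255,
0, 0, 0, 0.1, -13.8, -14.5, 255,
0, 0, 0, 0.1, -13.8, -14.5, 255,
0, 0, 0, 0.1, -13.8, -14.5, 255,
0, 0, 0, 0.1, -13.8, -14.5, 255,
```

arm_command:
  deltas: [0,0,0,0,-7,-7,255,0,0,0,0,-14,-15,255,0,0,0,0,-14,-15,255,0,0,0,0,-14,-15,255,0,0,0,0,-14,-15,255,0,0,0,0,-14,-15,255,0,0,0,0,-14,-15,255,0,0,0,0,-14,-15,255,0,0,0,0,-14,-15,255,0,0,0,0,-14,-15,255]

```text
clock: 5.93
tcp_pos: [0.4965, 0.215, 0.2641]
orientation: [-136.8, 0.7, -6.6]
ft_force: [0.5, 0.9, -1.4]
opening: 0.0473
```

```bash
python3 - <<'E'
from tg2 import *
plan(GP+[0,0,.15],Rp,20,255)
t=camera('top');s=camera('side')
crop(s,'s4',150,0,400,260,3)
E
```

```text
now g [0.4915 0.176  0.2271] j [ 30.2  21.   94.5 -35.5  96.   43. ] F [ 0.5  0.9 -1.4] op 0.0473 t 5.9333
0.0728, 0.0514, 0.0008, 1.1, 11.8, -14.2, 255,
0.0728, 0.0514, 0.0008, 1.6, 11, -14.9, 255,
0.0728, 0.0514, 0.0008, 2.2, 10.2, -15.6, 255,
0.0728, 0.0514, 0.0008, 2.8, 9.3, -16.2, 255,
0.0728, 0.0514, 0.0008, 3.5, 8.4, -16.6, 255,
0.0728, 0.0514, 0.0008, 4.2, 7.5, -17, 255,
0.0728, 0.0514, 0.0008, 4.8, 6.5, -17.3, 255,
0.0728, 0.0514, 0.0008, 5.5, 5.5, -17.4, 255,
0.0728, 0.0514, 0.0008, 6.2, 4.5, -17.5, 255,
0.0728, 0.0514, 0.0008, 6.9, 3.5, -17.4, 255,
0.0728, 0.0514, 0.0008, 7.6, 2.5, -17.2, 255,
0.0728, 0.0514, 0.0008, 8.3, 1.6, -17, 255,
0.0728, 0.0514, 0.0008, 9, 0.6, -16.6, 255,
0.0728, 0.0514, 0.0008, 9.6, -0.3, -16.1, 255,
0.0728, 0.0514, 0.0008, 10.2, -1.2, -15.5, 255,
0.0728, 0.0514, 0.0008, 10.8, -2, -14.9, 255,
0.0728, 0.0514, 0.0008, 11.3, -2.8, -14.1, 255,
0.0728, 0.0514, 0.0008, 11.8, -3.5, -13.3, 255,
0.0728, 0.0514, 0.0008, 12.3, -4.1, -12.4, 255,
0.0728, 0.0514, 0.0008, 12.7, -4.7, -11.4, 255,
```

View pics/s4.png

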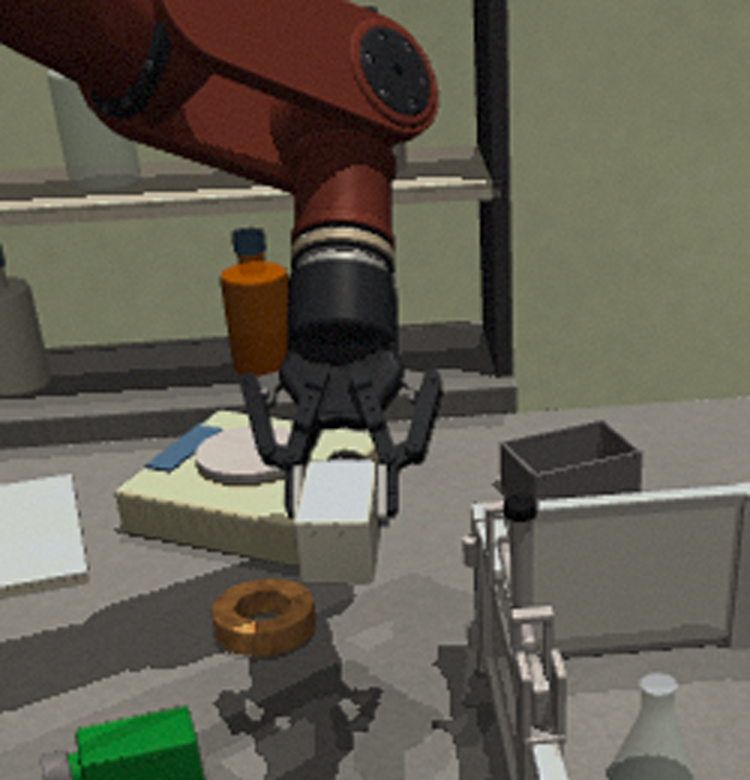

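The bottle is held and lifted, at side-crop (338,520). Next I'll rotate it and carry it over.

arm_command:
  deltas: [0.073,0.051,0,1,12,-14,255,0.073,0.051,0,2,11,-15,255,0.073,0.051,0,2,10,-16,255,0.073,0.051,0,3,9,-16,255,0.073,0.051,0,4,8,-17,255,0.073,0.051,0,4,7.5,-17,255,0.073,0.051,0,5,6.5,-17,255,0.073,0.051,0,6,5.5,-17,255,0.073,0.051,0,6,4.5,-18,255,0.073,0.051,0,7,3.5,-17,255]

```text
clock: 6.87
tcp_pos: [0.4736, 0.0272, 0.2631]
orientation: [-89.4, -10.7, -33.7]
ft_force: [0.0, 0.2, -1.5]
opening: 0.0475
```

```bash
python3 - <<'E'
from tg2 import *
plan(GP+[0,0,.15],Rp,12,255)
E
```

```text
now g [0.4822 0.0221 0.21  ] j [ -2.7  -8.5 119.   -5.8  60.1  33.4] F [ 0.   0.2 -1.5] op 0.0475 t 6.8667
0.0576, 0.0419, -0.0001, 6.9, 0.7, -14.2, 255,
0.0576, 0.0419, -0.0001, 7.3, 0.1, -13.9, 255,
0.0576, 0.0419, -0.0001, 7.8, -0.5, -13.6, 255,
0.0576, 0.0419, -0.0001, 8.2, -1.1, -13.2, 255,
0.0576, 0.0419, -0.0001, 8.6, -1.7, -12.7, 255,
0.0576, 0.0419, -0.0001, 9, -2.2, -12.2, 255,
0.0576, 0.0419, -0.0001, 9.4, -2.7, -11.7, 255,
0.0576, 0.0419, -0.0001, 9.7, -3.2, -11.1, 255,
0.0576, 0.0419, -0.0001, 10.1, -3.7, -10.5, 255,
0.0576, 0.0419, -0.0001, 10.4, -4.1, -9.9, 255,
0.0576, 0.0419, -0.0001, 10.6, -4.4, -9.2, 255,
0.0576, 0.0419, -0.0001, 10.9, -4.8, -8.4, 255,
```

arm_command:
  deltas: [0.06,0.044,0,7,1,-15,255,0.06,0.044,0,7.5,0,-14,255,0.06,0.044,0,8,-0.5,-14,255,0.06,0.044,0,8,-1,-14,255,0.06,0.044,0,9,-1.5,-13,255,0.06,0.044,0,9,-2,-13,255,0.06,0.044,0,10,-2.5,-12,255,0.06,0.044,0,10,-3,-12,255,0.06,0.044,0,10,-3.5,-11,255,0.06,0.044,0,10,-4,-10,255]

```text
clock: 7.7
tcp_pos: [0.434, -0.1329, 0.2409]
orientation: [-50.7, -0.9, -58.5]
ft_force: [0.5, -0.3, -2.2]
opening: 0.0479
```

```bash
python3 - <<'E'
from tg2 import *
plan(GP+[0,0,.1],Rp,5,255)
E
```

```text
now g [ 0.4635 -0.1157  0.1991] j [-44.9 -12.5 130.7  45.3  59.5  -9.8] F [ 0.5 -0.3 -2.2] op 0.0479 t 7.7
0.0147, 0.006, -0.001, 4.6, 5.3, -4.6, 255,
0.0147, 0.006, -0.001, 4.6, 5.3, -4.6, 255,
0.0147, 0.006, -0.001, 4.6, 5.2, -4.7, 255,
0.0147, 0.006, -0.001, 4.7, 5.1, -4.7, 255,
0.0147, 0.006, -0.001, 4.7, 5.1, -4.8, 255,
```

arm_command:
  deltas: [0.015,0.006,-0.001,5,5,-5,255,0.015,0.006,-0.001,5,5,-5,255,0.015,0.006,-0.001,5,5,-5,255,0.015,0.006,-0.001,5,5,-5,255,0.015,0.006,-0.001,5,5,-5,255,0,0,0,0,0,0,255]

```text
clock: 8.2
tcp_pos: [0.4376, -0.1576, 0.195]
orientation: [-46.6, 1.0, -60.8]
ft_force: [0.1, 0.7, -2.2]
opening: 0.0473
```

```bash
python3 - <<'E'
from tg2 import *
plan(GP+[0,0,.1],Rp,1,255)
t=camera('top');s=camera('side')
crop(s,'s5',180,150,380,450,2.6);crop(t,'t5',320,180,500,320,4)
E
```

```text
now g [ 0.4696 -0.139   0.1557] j [-48.9  -4.1 131.   53.2  57.3 -19.7] F [ 0.1  0.7 -2.2] op 0.0473 t 8.2
0.0024, -0.0216, -0.0028, 0.1, -1.9, 14.3, 255,
```

View pics/s5.png

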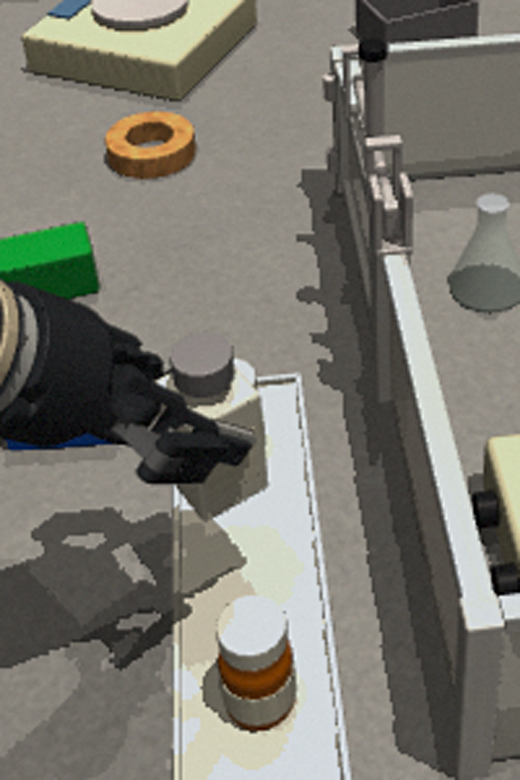

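View pics/t5.png

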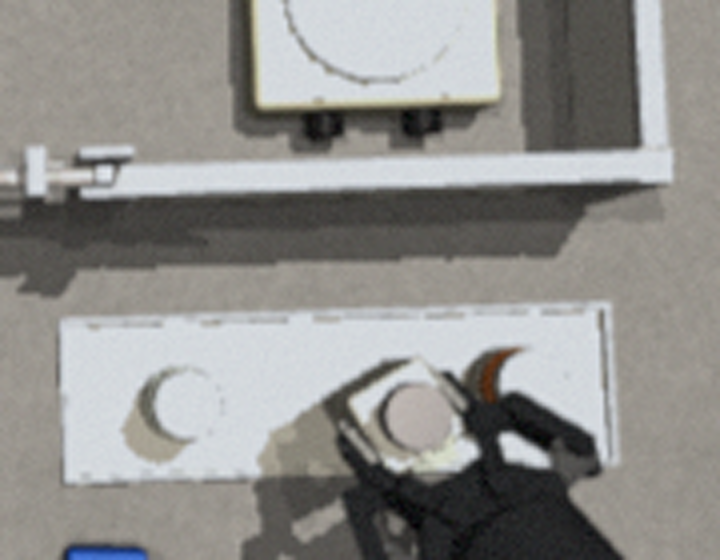

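```bash
python3 - <<'E'
from tg2 import *
np.set_printoptions(precision=4,suppress=True)
t=camera('top');s=camera('side')
p,R,_=tool(); g=p+R[:,1]*.054
b=g-E('z',-60.8)@np.array([0,-.0037,.063]); print("base",b)
ct=np.array([419,416])/4+[320,180]; cs=np.array([202,350])/2.6+[180,150]
print("cap",onz(t,ct,b[2]+.112),tri(t,ct,s,cs))
print(proj(s,[b,b+[0,0,.112],b+[0,0,.093]]))
print(proj(t,[b,b+[0,0,.112]]),ct,cs)
c=s["color"].copy()
a=np.radians(-60.8)
X=np.array([np.cos(a),np.sin(a),0])*.024;Y=np.array([-np.sin(a),np.cos(a),0])*.024
for im,cc,n in((s,s["color"].copy(),"s6"),(t,t["color"].copy(),"t6")):
    for h in(0,.085):
        pp=proj(im,[b+i*X+j*Y+[0,0,h] for i,j in((1,1),(1,-1),(-1,-1),(-1,1))]); cv2.polylines(cc,[np.round(pp*16).astype(int)],True,(0,0,255),1,cv2.LINE_AA,4)
    im2=dict(color=cc); crop(im2,n,*((220,240,320,360,6) if n=="s6" else (370,230,480,330,6)))
E
```

```text
base [ 0.4742 -0.1372  0.0955]
cap [ 0.47   -0.1372  0.2075] (array([ 0.4725, -0.1371,  0.2075]), np.float64(0.004939330814331099))
[[264.117  335.3344]
 [257.1712 284.6902]
 [258.4484 294.0027]]
[[413.8689 281.2798]
 [424.6657 281.9572]] [424.75 284.  ] [257.6923 284.6154]
```

View pics/s6.png

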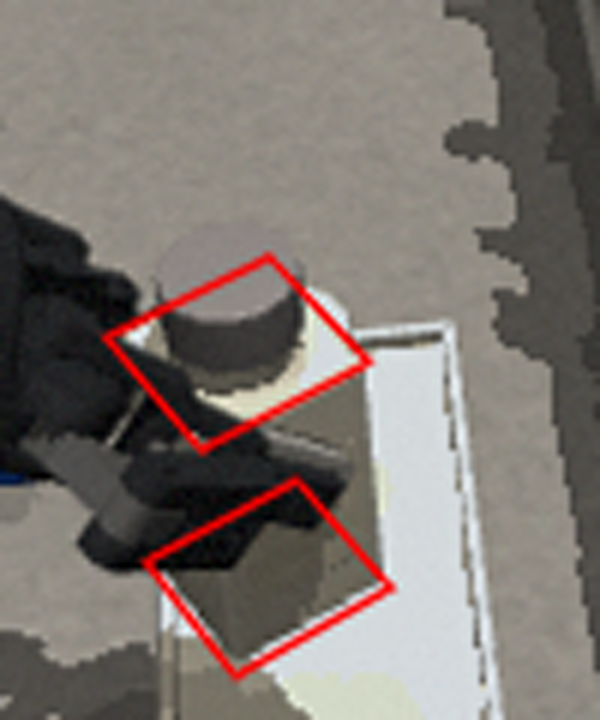

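View pics/t6.png

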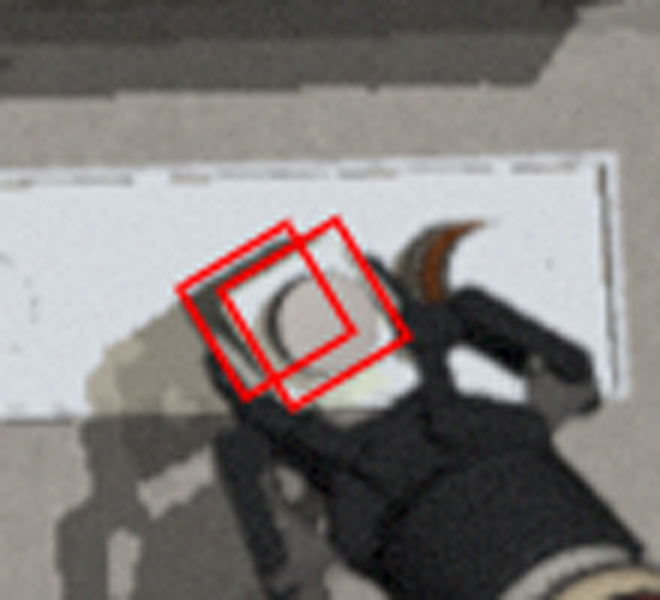

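```bash
python3 - <<'E'
from tg2 import *
plan(GP+[0,0,.012],Rp,8,255)
E
```

```text
now g [ 0.471  -0.139   0.1585] j [-48.8  -4.4 130.9  53.3  57.4 -19.7] F [ 0.1  0.3 -1.1] op 0.0469 t 8.4
0.0001, -0.0021, -0.0001, 0.1, 7.9, -6.1, 255,
0.0001, -0.0021, -0.0001, 0.1, 7.9, -6.1, 255,
0.0001, -0.0021, -0.0001, 0.1, 7.9, -6.1, 255,
0.0001, -0.0021, -0.0001, 0, 7.9, -6.1, 255,
0.0001, -0.0021, -0.0001, 0, 7.9, -6.1, 255,
0.0001, -0.0021, -0.0001, 0, 7.9, -6.1, 255,
0.0001, -0.0021, -0.0001, -0, 7.9, -6.1, 255,
0.0001, -0.0021, -0.0001, -0, 7.9, -6.1, 255,
```

arm_command:
  deltas: [0,-0.002,0,0,8,-6,255,0,-0.002,0,0,8,-6,255,0,-0.002,0,0,8,-6,255,0,-0.002,0,0,8,-6,255,0,-0.002,0,0,8,-6,255,0,-0.002,0,0,8,-6,255,0,-0.002,0,0,7,-5,255,0,-0.002,0,0,5,-4,255]

```text
clock: 9.07
tcp_pos: [0.4496, -0.1534, 0.1233]
orientation: [-46.5, -0.9, -59.7]
ft_force: [-0.4, -0.2, -1.9]
opening: 0.0469
```

```bash
python3 - <<'E'
from tg2 import *
plan(GP+[0,0,.0],Rp,6,255)
t=camera('top');s=camera('side')
crop(s,'s7',200,240,330,360,6);crop(t,'t7',320,230,480,330,5)
E
```

```text
now g [ 0.482  -0.1352  0.0841] j [-47.1   6.5 131.3  61.2  49.8 -32.5] F [-0.4 -0.2 -1.9] op 0.0469 t 9.0667
0.0001, 0.0025, 0.0013, -0.4, 1.7, -2.4, 255,
0.0001, 0.0025, 0.0013, -0.4, 1.7, -2.4, 255,
0.0001, 0.0025, 0.0013, -0.4, 1.7, -2.4, 255,
0.0001, 0.0025, 0.0013, -0.3, 1.7, -2.4, 255,
0.0001, 0.0025, 0.0013, -0.3, 1.7, -2.4, 255,
0.0001, 0.0025, 0.0013, -0.3, 1.7, -2.4, 255,
```

View pics/s7.png

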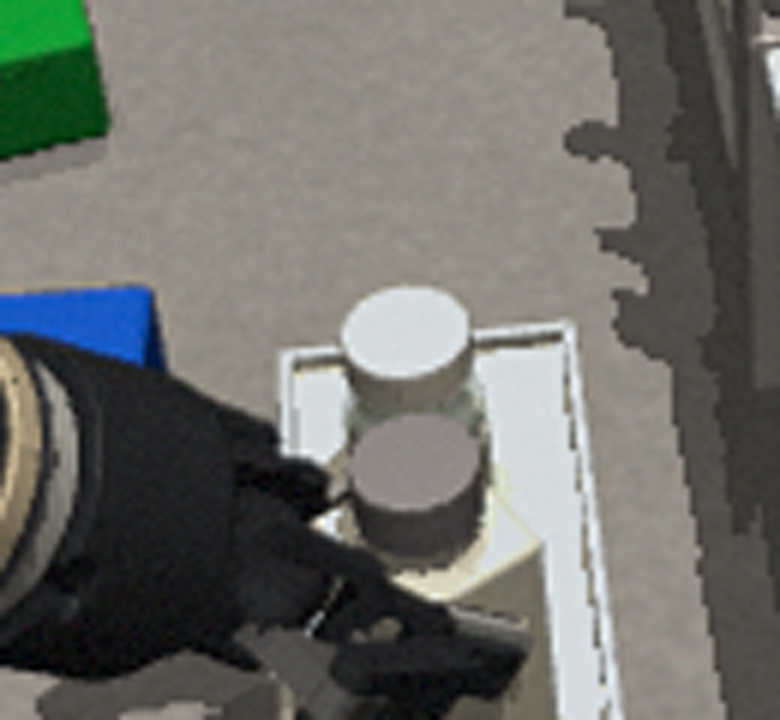

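View pics/t7.png

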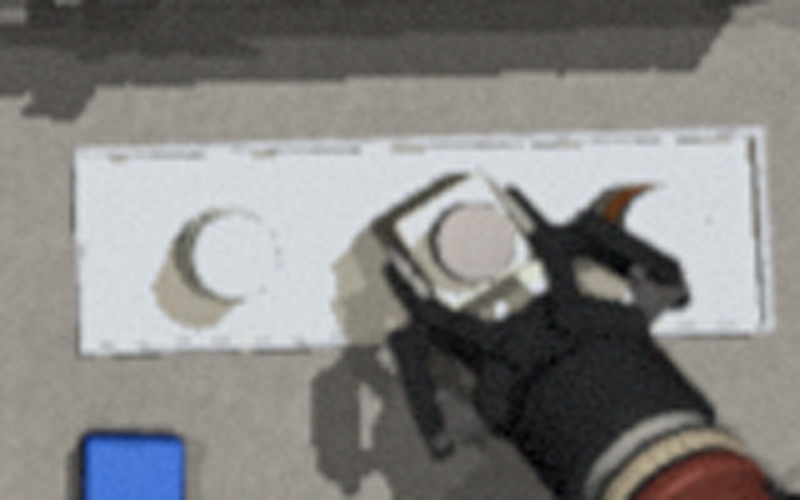

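```bash
python3 - <<'E'
from tg2 import *
np.set_printoptions(precision=3,suppress=True)
t=camera('top');s=camera('side')
for p in((690,290),(640,320),(610,190)):
  for z in(.08,.11): print(p,z,onz(t,np.array(p)/5+[320,230],z)) 
print(proj(t,[[.4837,-.2322,.078]])*5-np.array([320,230])*5)
crop(s,'s8',200,280,330,440,5)
E
```

```text
(690, 290) 0.08 [ 0.456 -0.242  0.08 ]
(690, 290) 0.11 [ 0.457 -0.233  0.11 ]
(640, 320) 0.08 [ 0.443 -0.218  0.08 ]
(640, 320) 0.11 [ 0.444 -0.21   0.11 ]
(610, 190) 0.08 [ 0.503 -0.207  0.08 ]
(610, 190) 0.11 [ 0.503 -0.199  0.11 ]
[[664.936 229.907]]
```

View pics/s8.png

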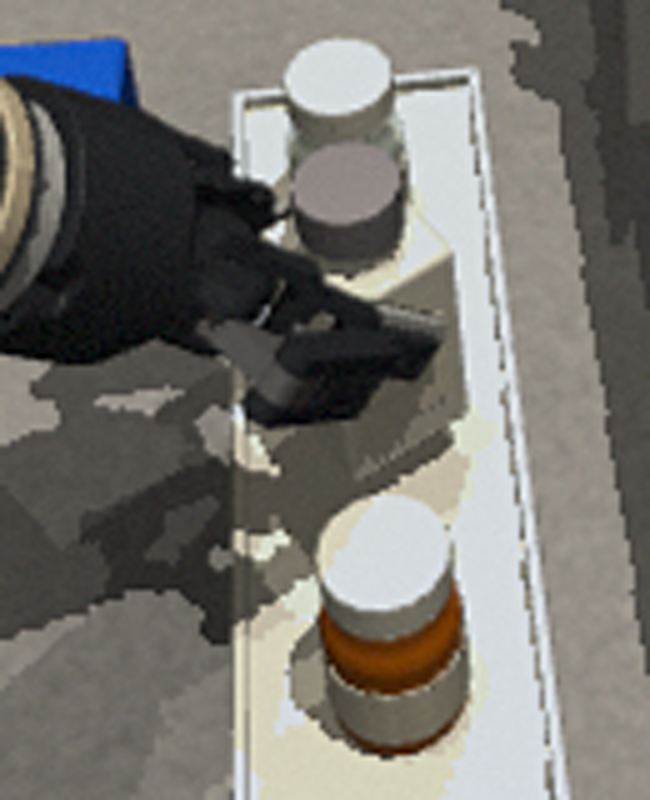

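```bash
python3 - <<'E'
from tg2 import *
np.set_printoptions(precision=3,suppress=True)
t=camera('top');s=camera('side')
for a,b in(((685,290),(250,405)),((685,290),(265,420)),((670,255),(265,420))):
  print(tri(t,np.array(a)/5+[320,230],s,np.array(b)/5+[200,280]))
p,R,_=tool(); print(p,R)
E
```

```text
(array([ 0.457, -0.222,  0.143]), np.float64(0.0015412531486715866))
(array([ 0.459, -0.223,  0.138]), np.float64(0.002221005640808659))
(array([ 0.466, -0.219,  0.133]), np.float64(0.013644432344805201))
[ 0.45  -0.154  0.125] [[ 0.504  0.601  0.621]
 [-0.864  0.336  0.375]
 [ 0.017 -0.725  0.688]]
```

arm_command:
  deltas: [0,0.003,0.001,-0.5,2,-3,255,0,0.003,0.001,-0.5,2,-3,255,0,0.003,0.001,-0.3,2,-3,255,0,0.003,0.001,-0.3,2,-2,255]

```text
clock: 9.7
tcp_pos: [0.4481, -0.1557, 0.1128]
orientation: [-46.4, -0.6, -60.1]
ft_force: [-0.3, -0.1, -1.2]
opening: 0.0478
```

```bash
python3 - <<'E'
from tg2 import *
plan(GP+[0,0,.0],Rp,3,255)
E
```

```text
now g [ 0.4806 -0.1376  0.0737] j [-47.6   8.2 131.3  62.4  49.3 -34.2] F [-0.3 -0.1 -1.2] op 0.0478 t 9.7
-0.0006, 0.002, 0.0032, -1.1, 1.3, -1.8, 255,
-0.0006, 0.002, 0.0032, -1.1, 1.4, -1.8, 255,
-0.0006, 0.002, 0.0032, -1.1, 1.4, -1.8, 255,
```

arm_command:
  deltas: [0,0.003,0.002,-1.5,1.5,-2,255,0,0.003,0.002,-1,1.5,-2,255]

```text
clock: 9.87
tcp_pos: [0.446, -0.1541, 0.1072]
orientation: [-46.4, -0.2, -60.3]
ft_force: [-0.4, 1.0, -0.8]
opening: 0.0473
```

```bash
python3 - <<'E'
from tg2 import *
plan(GP+[0,0,.0],Rp,3,255)
E
```

```text
now g [ 0.4784 -0.1358  0.0681] j [-47.7   8.8 131.5  62.8  49.1 -34.8] F [-0.4  1.  -0.8] op 0.0473 t 9.8667
-0.0006, -0.0003, 0.0019, -0.3, 0.3, -0.2, 255,
-0.0006, -0.0003, 0.0019, -0.3, 0.3, -0.2, 255,
-0.0006, -0.0003, 0.0019, -0.3, 0.3, -0.2, 255,
```

arm_command:
  deltas: [0,0,0,-0.3,1,-1,255,0,0,0,-0.3,1,-1,255]

```text
clock: 10.03
tcp_pos: [0.4462, -0.1538, 0.1054]
orientation: [-46.2, -0.1, -60.3]
ft_force: [-11.9, -3.0, 21.6]
opening: 0.0478
```

```bash
python3 - <<'E'
from tg2 import *
plan(GP+[0,0,.0],Rp,3,255)
t=camera('top');s=camera('side')
crop(s,'s9',200,280,330,440,5);crop(t,'t9',320,230,480,330,5)
E
```

```text
now g [ 0.4787 -0.1353  0.0665] j [-47.7   9.2 131.4  63.3  49.1 -35.3] F [-11.9  -3.   21.6] op 0.0478 t 10.0333
-0.0019, -0.0006, 0.0015, -0.2, -0.3, 0.1, 255,
-0.0019, -0.0006, 0.0015, -0.2, -0.3, 0.1, 255,
-0.0019, -0.0006, 0.0015, -0.2, -0.3, 0.1, 255,
```

View pics/s9.png

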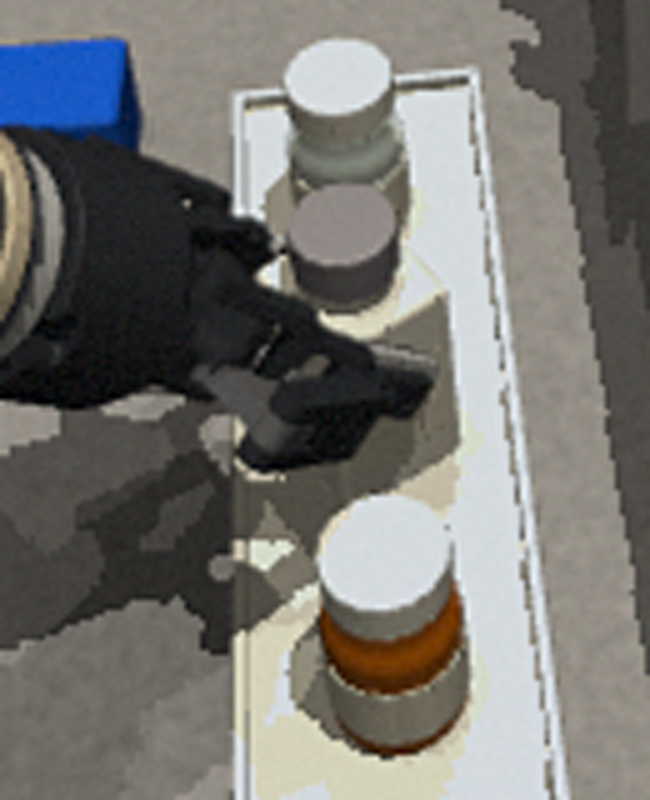

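View pics/t9.png

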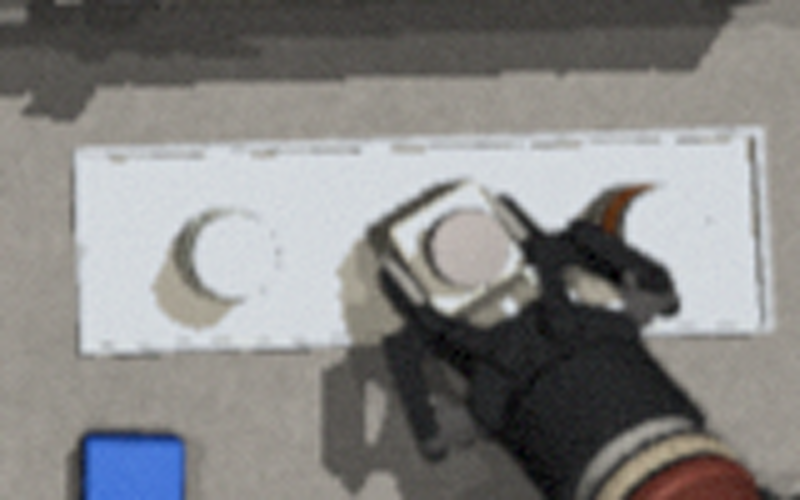

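arm_command:
  deltas: [0,0,0,0,-1,0.7,255,0,0,0,0,0,0,90,0,0,0,0,0,0,60,0,0,0,0,0,0,40,0,0,0,0,0,0,40]

```text
clock: 10.55
tcp_pos: [0.4468, -0.1545, 0.1076]
orientation: [-46.1, -0.2, -60.3]
ft_force: [0.3, 0.5, -1.0]
opening: 0.072
```

```bash
python3 - <<'E'
from tg2 import *
np.set_printoptions(precision=3,suppress=True)
plan(GP+[0,0,.0],Rp,1,40)
t=camera('top');s=camera('side')
print(onz(t,np.array([472,247])/5+[320,230],.116))
crop(s,'s10',200,280,330,440,5);crop(t,'t10',320,230,480,330,5)
E
```

```text
now g [ 0.479 -0.136  0.069] j [-47.8   9.  131.4  63.2  49.3 -35.1] F [ 0.3  0.5 -1. ] op 0.072 t 10.55
-0.0074, -0.0013, 0.0058, -1.5, 0.7, -1.3, 40,
[ 0.479 -0.135  0.116]
```

View pics/s10.png

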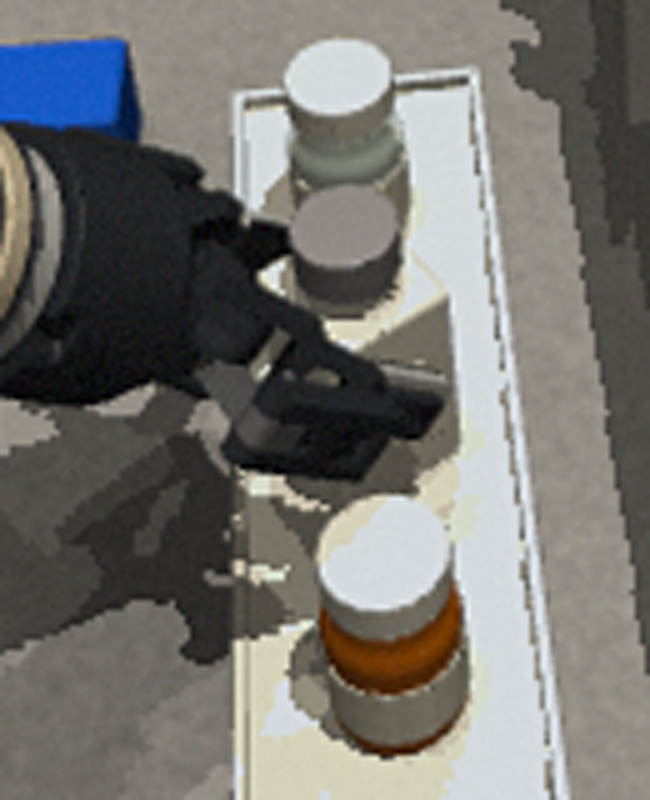

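View pics/t10.png

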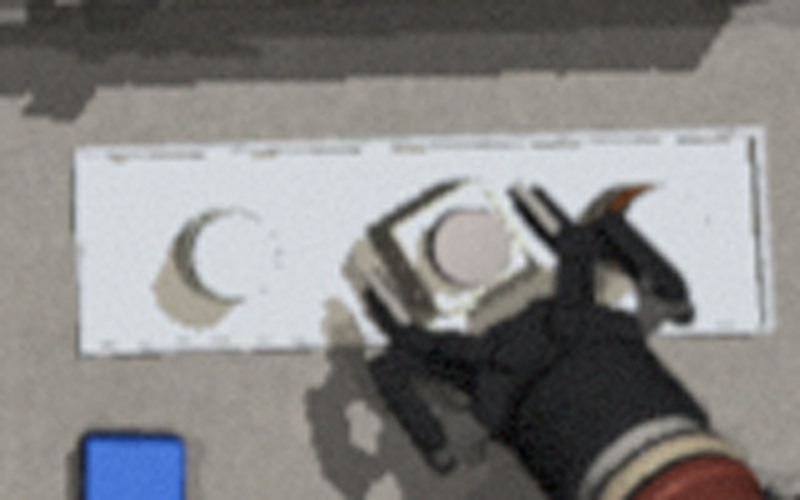

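```bash
python3 - <<'E'
from tg2 import *
np.set_printoptions(precision=1,suppress=True)
p,R,s=tool();q=s["joint_pos"]
for d in(.02,.04,.06,.08): 
    q,e=ik(p-R[:,1]*d,R,q);print(d,q,e)
p2=p-R[:,1]*.05
for d in(.05,.1,.15,.2):
    q,e=ik(p2+np.array([0,0,d]),R,q);print("up",d,q,e)
print(R.T@[0,0,1])
E
```

```text
0.02 [-49.7   5.9 132.   60.4  51.6 -33.1] 2.1649348980190553e-14
0.04 [-51.8   3.1 132.6  58.   53.9 -31.6] 2.4147350785597155e-14
0.06 [-54.    0.4 133.1  55.8  56.5 -30.4] 1.249000902703301e-13
0.08 [-56.2  -2.3 133.4  53.7  59.1 -29.3] 4.2743586448068527e-14
up 0.05 [-52.9  -5.3 132.2  52.8  59.7 -23.5] 1.7408297026122455e-12
up 0.1 [-52.9 -11.3 130.6  49.7  64.4 -16.8] 1.1102230246251565e-15
up 0.15 [-53.  -16.2 128.4  47.4  69.1 -11. ] 8.832698461525013e-10
up 0.2 [-53.  -19.9 125.4  45.8  73.7  -6. ] 2.3138685412149584e-10
[ 0.  -0.7  0.7]
```

arm_command:
  deltas: [0,0,0,0,-8,0,40,0,0,0,0,-12,0,40,0,0,0,0,-14,0,40,0,0,0,0,-14,0,40,0,0,0,0,-16,4,40,0,0,0,0,-16,12,40,0,0,0,0,-16,15,40,0,0,0,0,-16,15,40,0,0,0,0,-16,15,40,0,0,0,0,-16,15,40]

```text
clock: 11.48
tcp_pos: [0.3999, -0.1745, 0.2655]
orientation: [-46.5, 0.8, -60.3]
ft_force: [0.2, 0.2, -0.9]
opening: 0.0718
```

```bash
python3 - <<'E'
from tg2 import *
np.set_printoptions(precision=3,suppress=True)
t=camera('top');s=camera('side')
crop(s,'s11',150,100,400,450,2);crop(t,'t11',180,180,500,340,2.4)
for n in("jar_a","bottle"):
  print(n,[(np.round(d["location"],1),d["confidence"]) for d in spot_in(s,n)])
p,R,st=tool();q=st["joint_pos"];print(p,q)
H=np.array([.601,.1046,.232]); Rh=E('x',-90)
g0=p+R[:,1]*.054
g2=H+[0,0,.10]
sl=Slerp([0,1],Rn.from_matrix([R,Rh]))
for i in range(11):
    RR=sl(i/10).as_matrix(); G=g0+(g2-g0)*i/10; q,e=ik(G-RR[:,1]*.054,RR,q); print(q,round(e,4))
E
```

```text
jar_a [(array([277.9, 404.6]), 0.93), (array([270.7, 301.5]), 0.58)]
bottle [(array([207.3, 243.9]), 0.97), (array([185.6, 312. ]), 0.76), (array([268. , 347.8]), 0.65), (array([433.3, 265.1]), 0.57)]
[ 0.4   -0.175  0.265] [-55.243 -14.425 130.639  47.551  68.482 -14.938]
[-55.184 -14.732 130.505  47.436  68.74  -14.551] 0.0
[-48.43  -15.272 128.113  42.937  67.703 -11.638] 0.0
[-41.637 -14.973 125.247  38.07   67.042  -8.579] 0.0
[-34.934 -13.903 121.941  32.94   66.903  -5.52 ] 0.0
[-28.434 -12.153 118.232  27.692  67.396  -2.634] 0.0
[-22.225  -9.823 114.154  22.481  68.571  -0.098] 0.0
[-16.364  -7.011 109.741  17.439  70.422   1.93 ] 0.0
[-10.882  -3.803 105.023  12.655  72.898   3.334] 0.0
[ -5.787  -0.273 100.024   8.166  75.918   4.044] 0.0
[-1.073  3.52  94.763  3.962 79.39   4.028] 0.0
[ 3.279  7.529 89.251  0.    83.22   3.279] 0.0
```

View pics/s11.png

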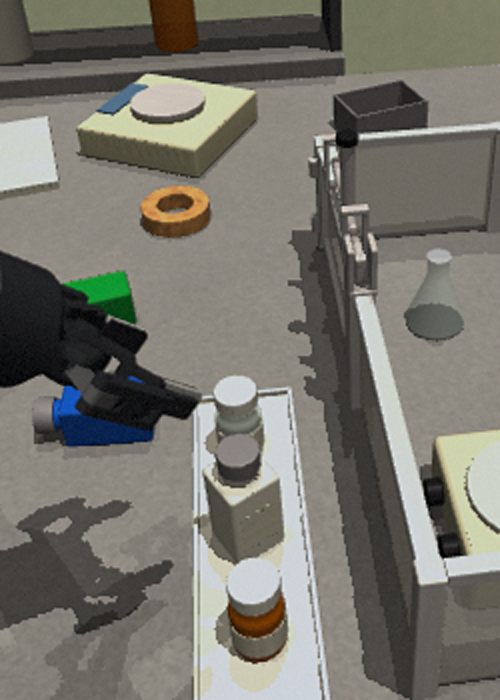

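View pics/t11.png

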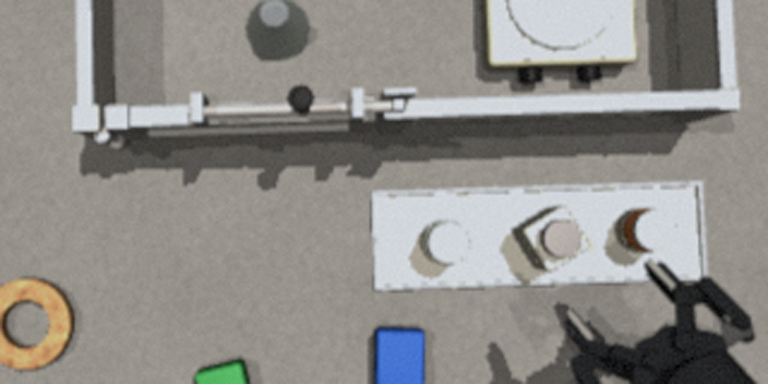

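```bash
cat > tg3.py <<'E'
from plan import *
from fit2 import ik,fk2,E
H=np.array([.601,.1046,.232]); Rh=E('x',-90)
E
python3 - <<'E'
from tg3 import *
plan(H+[0,0,.1],Rh,18,40)
E
```

```text
now g [ 0.4324 -0.1561  0.2258] j [-55.2 -14.4 130.6  47.6  68.5 -14.9] F [ 0.3 -0.4 -0.3] op 0.0719 t 11.6833
-0.0385, -0.0557, 0.0216, -6.9, 6.4, 17.2, 40,
-0.0385, -0.0557, 0.0216, -5.9, 6, 17.9, 40,
-0.0385, -0.0557, 0.0216, -4.9, 5.5, 18.5, 40,
-0.0385, -0.0557, 0.0216, -3.8, 5, 19, 40,
-0.0385, -0.0557, 0.0216, -2.8, 4.4, 19.4, 40,
-0.0385, -0.0557, 0.0216, -1.7, 3.8, 19.7, 40,
-0.0385, -0.0557, 0.0216, -0.7, 3.2, 20, 40,
-0.0385, -0.0557, 0.0216, 0.4, 2.5, 20.2, 40,
-0.0385, -0.0557, 0.0216, 1.4, 1.8, 20.3, 40,
-0.0385, -0.0557, 0.0216, 2.5, 1.1, 20.3, 40,
-0.0385, -0.0557, 0.0216, 3.5, 0.3, 20.2, 40,
-0.0385, -0.0557, 0.0216, 4.5, -0.4, 20, 40,
-0.0385, -0.0557, 0.0216, 5.5, -1.2, 19.8, 40,
-0.0385, -0.0557, 0.0216, 6.4, -2, 19.4, 40,
-0.0385, -0.0557, 0.0216, 7.3, -2.7, 19, 40,
-0.0385, -0.0557, 0.0216, 8.2, -3.5, 18.5, 40,
-0.0385, -0.0557, 0.0216, 9, -4.3, 18, 40,
-0.0385, -0.0557, 0.0216, 9.8, -5.1, 17.3, 40,
```

arm_command:
  deltas: [-0.038,-0.056,0.022,-7,6,17,40,-0.038,-0.056,0.022,-6,6,18,40,-0.038,-0.056,0.022,-5,5,19,40,-0.038,-0.056,0.022,-4,5,19,40,-0.038,-0.056,0.022,-3,4,19,40,-0.038,-0.056,0.022,-2,4,20,40,-0.038,-0.056,0.022,-1,3,20,40,-0.038,-0.056,0.022,0,2,20,40,-0.038,-0.056,0.022,1,2,20,40,-0.038,-0.056,0.022,2,1,20,40]

```text
clock: 12.52
tcp_pos: [0.5032, -0.016, 0.3134]
orientation: [-71.7, -3.0, -25.5]
ft_force: [-0.1, -0.3, 0.5]
opening: 0.0719
```

```bash
python3 - <<'E'
from tg3 import *
plan(H+[0,0,.1],Rh,10,40)
E
```

```text
now g [ 0.5129 -0.0018  0.2622] j [-18.1  -7.2 113.1  19.   69.7   1. ] F [-0.1 -0.3  0.5] op 0.0719 t 12.5167
-0.0303, -0.0433, 0.0122, 4.3, -2.2, 16.5, 40,
-0.0303, -0.0433, 0.0122, 5, -2.7, 16.3, 40,
-0.0303, -0.0433, 0.0122, 5.5, -3.2, 16, 40,
-0.0303, -0.0433, 0.0122, 6.1, -3.7, 15.6, 40,
-0.0303, -0.0433, 0.0122, 6.7, -4.2, 15.3, 40,
-0.0303, -0.0433, 0.0122, 7.2, -4.7, 14.9, 40,
-0.0303, -0.0433, 0.0122, 7.7, -5.1, 14.4, 40,
-0.0303, -0.0433, 0.0122, 8.2, -5.6, 13.9, 40,
-0.0303, -0.0433, 0.0122, 8.6, -6.1, 13.4, 40,
-0.0303, -0.0433, 0.0122, 9, -6.5, 12.9, 40,
```

arm_command:
  deltas: [-0.031,-0.044,0.013,4,-8,16,40,-0.031,-0.044,0.013,5,-8,16,40,-0.031,-0.044,0.013,5,-8,16,40,-0.031,-0.044,0.013,6,-6,16,40,-0.031,-0.044,0.013,6,-5,15,40,-0.031,-0.044,0.013,7,-5,15,40,-0.031,-0.044,0.013,7,-5,14,40,-0.031,-0.044,0.013,8,-5,14,40,-0.031,-0.044,0.013,8,-5,13,40]

```text
clock: 13.27
tcp_pos: [0.5814, 0.0963, 0.3714]
orientation: [-89.4, 2.6, -0.6]
ft_force: [-1.0, 0.1, 0.8]
opening: 0.0719
```

```bash
python3 - <<'E'
from tg3 import *
plan(H+[0,0,.07],Rh,4,40)
E
```

```text
now g [0.579  0.0969 0.3175] j [ 2.3  6.6 91.8  0.8 84.1  2.8] F [-1.   0.1  0.8] op 0.0719 t 13.2667
-0.0029, -0.0029, -0.0112, 5, 3.6, 2.1, 40,
-0.0029, -0.0029, -0.0112, 5, 3.7, 2.1, 40,
-0.0029, -0.0029, -0.0112, 5, 3.8, 2.1, 40,
-0.0029, -0.0029, -0.0112, 4.9, 3.8, 2.1, 40,
```

arm_command:
  deltas: [-0.003,-0.003,-0.012,6,3,2,40,-0.003,-0.003,-0.012,6,3,2,40,-0.003,-0.003,-0.011,6,3,2,40,-0.003,-0.003,-0.011,5,3,2,40,0,0,0,0,0,0,40]

```text
clock: 13.68
tcp_pos: [0.6044, 0.1058, 0.348]
orientation: [-90.1, 0.5, 0.2]
ft_force: [-0.8, 0.2, 0.7]
opening: 0.072
```

```bash
python3 - <<'E'
from tg3 import *
np.set_printoptions(precision=3,suppress=True)
plan(H+[0,0,0],Rh,6,40)
t=camera('top');s=camera('side')
crop(s,'s12',250,60,400,260,4);crop(t,'t12',220,150,380,270,5)
print(proj(s,[H,H+[0,0,.03]]),proj(t,[H+[0,0,.03]]))
E
```

```text
now g [0.604 0.106 0.294] j [ 3.4  9.5 91.1 -0.1 79.9  3.2] F [-0.8  0.2  0.7] op 0.072 t 13.6833
0.0003, 0.0006, -0.0014, -0.5, 10.3, -0.2, 40,
0.0003, 0.0006, -0.0014, -0.5, 10.3, -0.2, 40,
0.0003, 0.0006, -0.0014, -0.5, 10.3, -0.2, 40,
0.0003, 0.0006, -0.0014, -0.5, 10.3, -0.2, 40,
0.0003, 0.0006, -0.0014, -0.5, 10.3, -0.2, 40,
0.0003, 0.0006, -0.0014, -0.5, 10.3, -0.2, 40,
[[321.052 181.057]
 [320.821 166.942]] [[304.982 220.562]]
```

View pics/s12.png

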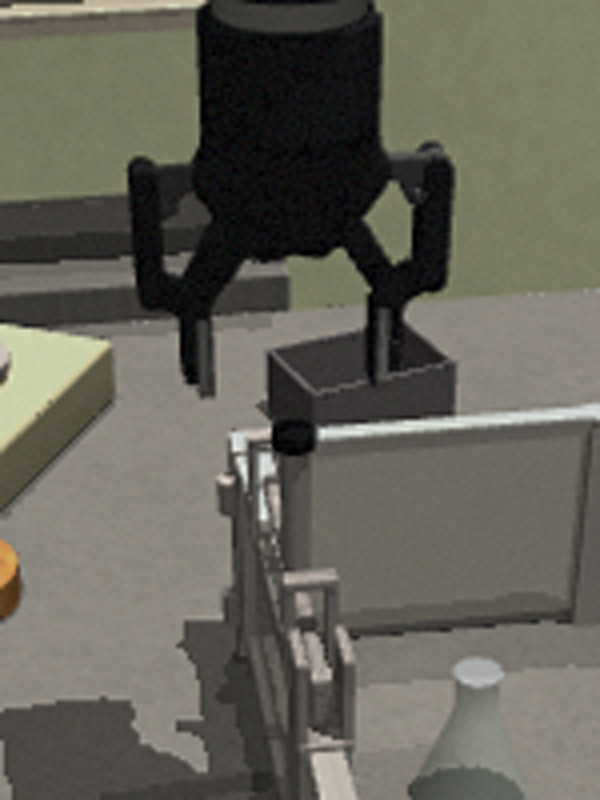

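View pics/t12.png

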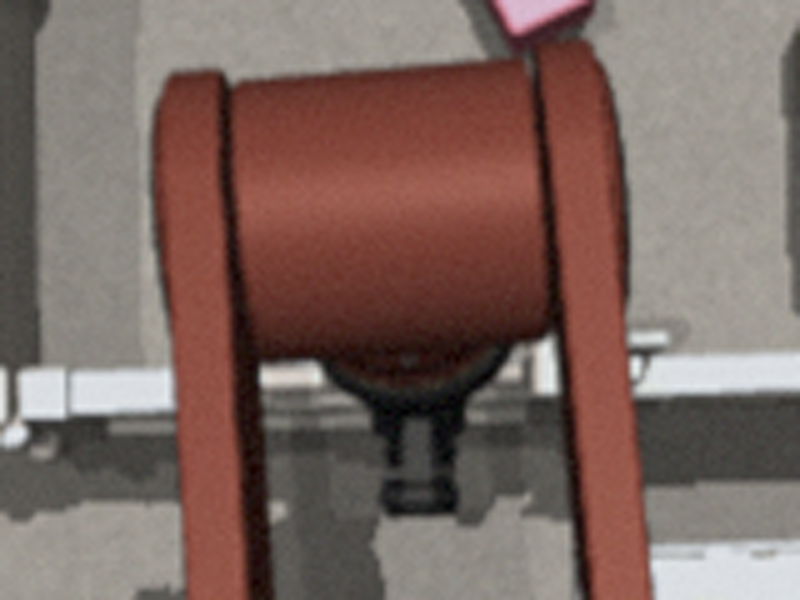

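arm_command:
  deltas: [0,0,0,0,12,0,40,0,0,0,0,12,0,40,0,0,0,0,12,0,40,0,0,0,0,12,0,40,0,0,0,0,8,0,40,0,0,0,0,4,0,40]

```text
clock: 14.28
tcp_pos: [0.6028, 0.1032, 0.2844]
orientation: [-90.1, 0.4, -0.0]
ft_force: [-0.3, -0.9, -0.0]
opening: 0.0723
```

```bash
sed -i 's/\.601,/.605,/' tg3.py; python3 - <<'E'
from tg3 import *
plan(H,Rh,1,40)
s=camera('side')
crop(s,'s13',270,100,370,220,6)
E
```

```text
now g [0.6025 0.1031 0.2304] j [ 3.2 12.  95.1 -0.1 73.3  3.2] F [-0.3 -0.9 -0. ] op 0.0723 t 14.2833
0.0021, -0.0003, -0.0066, 2.1, -1.6, 1.4, 40,
```

View pics/s13.png

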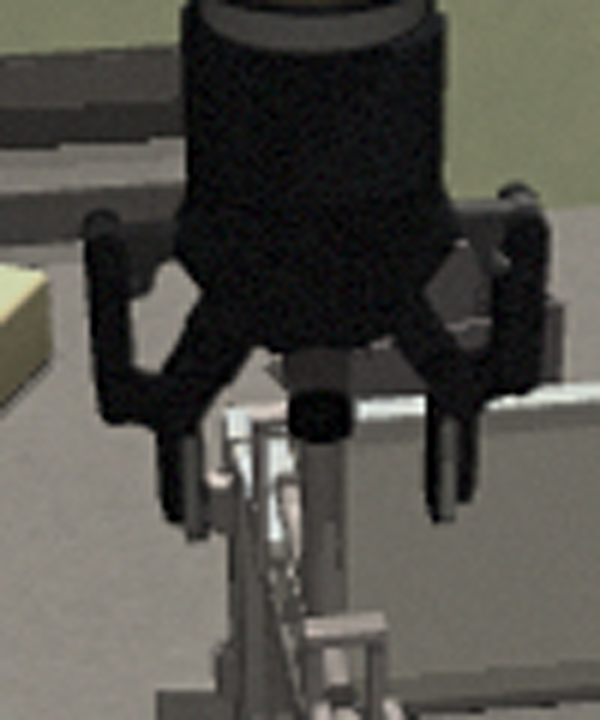

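arm_command:
  deltas: [0,0,-0.006,1.2,-1,1.5,40,0,0,0,0,0,0,140,0,0,0,0,0,0,200,0,0,0,0,0,0,255,0,0,0,0,0,0,255,0,0,0,0,0,0,255,0,0,0,0,0,0,255]

```text
clock: 14.92
tcp_pos: [0.6042, 0.1052, 0.2855]
orientation: [-90.1, 0.0, 0.0]
ft_force: [0.3, -0.5, -2.1]
opening: 0.0165
```

```bash
python3 - <<'E'
from tg3 import *
plan(H,Rh,1,255)
s=camera('side')
crop(s,'s14',270,100,370,220,6)
E
```

```text
now g [0.6042 0.1051 0.2315] j [ 3.4 11.9 95.  -0.1 73.   3.4] F [ 0.3 -0.5 -2.1] op 0.0165 t 14.9167
0.0021, 0.0002, -0.0004, 0.8, -0.5, -0.6, 255,
```

View pics/s14.png

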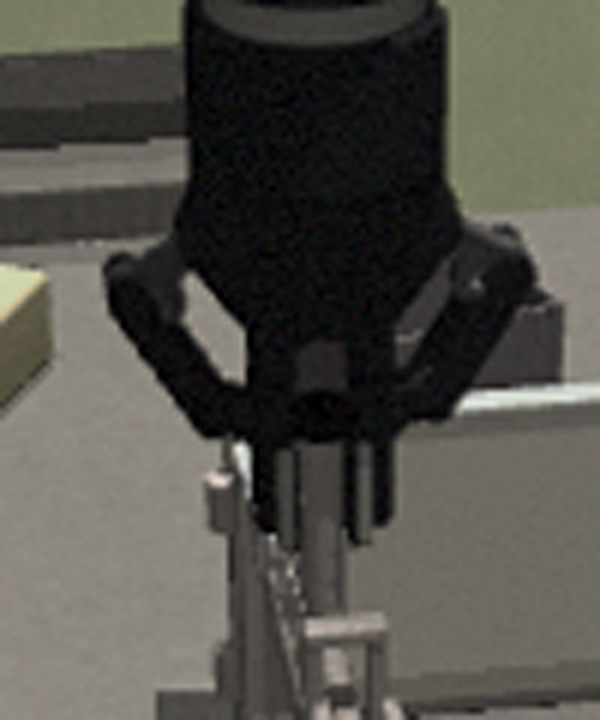

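arm_command:
  deltas: [0,0,0,0,0,0,255,0,0,0,0,0,0,255,0,0,0,0,0,0,255]

```text
clock: 15.22
tcp_pos: [0.6042, 0.1052, 0.2854]
orientation: [-90.1, 0.0, 0.0]
ft_force: [-0.5, -0.8, -1.4]
opening: 0.0166
```

The fingers stopped at 16.6 mm. The cap is jammed between the finger bodies above the pads, so a top-down grip can't reach the 14 mm post. I'll let go and check a near-horizontal approach from the robot's side.

```bash
python3 - <<'E'
from tg3 import *
np.set_printoptions(precision=1,suppress=True)
H=np.array([.605,.105,.232]); hinge=np.array([.586,.285,0])
def gp(lift,draw,th):
    v=H-hinge; v=np.array([v[0],v[1]+draw,0]); th=np.radians(th); c,s_=np.cos(th),np.sin(th)
    return hinge+np.array([v[0]*c+v[1]*s_,-v[0]*s_+v[1]*c,.232+lift])
def Rg(t,yaw,flip):
    tt=np.radians(t); R=Rt(E('z',yaw)@np.array([np.sin(tt),0,-np.cos(tt)]),E('z',yaw)@np.array([0,flip,0])); return R
for flip in(1,-1):
 for t in(65,75,85):
  for yaw0 in(-20,0,20):
   print("flip",flip,"t",t,"yaw",yaw0)
   for l,d,th in((0,0,0),(.019,.036,0),(.019,.036,25)):
    g=gp(l,d,th); R=Rg(t,yaw0-th,flip)
    best=min((ik(g-R[:,1]*.054,R,q0) for q0 in([-20,-20,120,60,30,-60],[5,-10,110,0,30,90],[5,-10,110,90,40,0],[5,-10,110,-50,40,0],[5,-10,110,0,30,-90])),key=lambda z:z[1]); print("  ",g,best[0],round(best[1],4))
E
```

```text
flip 1 t 65 yaw -20
   [0.6 0.1 0.2] [ 14.9  -3.3 124.3 -64.5  28.1  -5.2] 0.2047
   [0.6 0.1 0.3] [ 20.1  -2.5 121.6 -64.5  33.5  -2.8] 0.1906
   [0.5 0.1 0.3] [ 33.    6.8 114.7 -64.5  67.5  22. ] 0.1164
flip 1 t 65 yaw 0
   [0.6 0.1 0.2] [  6.3  -8.  130.1 -64.5   7.7 -21.9] 0.1527
   [0.6 0.1 0.3] [  9.8  -8.8 129.2 -64.5   7.7 -20.4] 0.1286
   [0.5 0.1 0.3] [ 26.8  -6.4 125.3 -64.5  44.3   4.5] 0.1866
flip 1 t 65 yaw 20
   [0.6 0.1 0.2] [ -8.3  -5.8 133.6 109.8  27.2 145.1] 0.0
   [0.6 0.1 0.3] [ -2.5  -7.8 132.7 110.9  21.8 147.7] 0.0
   [0.5 0.1 0.3] [ 14.6 -16.9 135.3 -64.5  14.5 -15.4] 0.1328
flip 1 t 75 yaw -20
   [0.6 0.1 0.2] [ 14.4  -3.8 125.1 -64.5  26.2  -5.7] 0.3703
   [0.6 0.1 0.3] [ 20.   -2.7 122.2 -64.5  32.7  -2.8] 0.3582
   [0.5 0.1 0.3] [ 34.4  10.2 112.7 -64.5  72.6  25. ] 0.2482
flip 1 t 75 yaw 0
   [0.6 0.1 0.2] [  6.4  -8.3 130.6 -64.5   7.7 -21.7] 0.3193
   [0.6 0.1 0.3] [  9.8  -9.1 129.7 -64.5   7.7 -20.4] 0.2953
   [0.5 0.1 0.3] [ 27.5  -5.7 125.2 -64.5  45.5   5.5] 0.3535
flip 1 t 75 yaw 20
   [0.6 0.1 0.2] [ -9.8  -1.1 136.3 130.7  39.2 123.6] 0.0
   
[... 1935 characters left out ...]
.0
   [0.5 0.1 0.3] [  19.6   -8.5  139.9  226.1   33.9 -124.1] 0.0
flip -1 t 85 yaw -20
   [0.6 0.1 0.2] [  20.6   12.2  130.1  230.    57.9 -118.1] 0.0
   [0.6 0.1 0.3] [  25.4   11.3  127.7  236.4   58.3 -123.3] 0.0
   [0.5 0.1 0.3] [  33.5   18.1  126.3  244.5   78.3 -121.8] 0.2229
flip -1 t 85 yaw 0
   [0.6 0.1 0.2] [  6.1   6.4 137.2 188.1  48.9 -94.8] 0.0
   [0.6 0.1 0.3] [  12.2    4.4  135.7  196.9   46.3 -100.7] 0.0
   [0.5 0.1 0.3] [  32.1    8.9  131.5  244.5   65.6 -125.1] 0.0253
flip -1 t 85 yaw 20
   [0.6 0.1 0.2] [-10.6   6.4 137.2 141.6  54.6 -68.3] 0.0
   [0.6 0.1 0.3] [ -4.4   3.3 137.  147.3  49.7 -69.8] 0.0
   [0.5 0.1 0.3] [  20.3   -0.5  140.9  213.8   50.1 -110.8] 0.0
```

```bash
cat > tg4.py <<'E'
from plan import *
from fit2 import ik,fk2,E
H=np.array([.6045,.105,.232]); hinge=np.array([.586,.285,0])
def gp(lift,draw,th):
    v=H-hinge; v=np.array([v[0],v[1]+draw,0]); th=np.radians(th); c,s_=np.cos(th),np.sin(th)
    return hinge+np.array([v[0]*c+v[1]*s_,-v[0]*s_+v[1]*c,.232+lift])
def Rg(t,yaw,flip):
    tt=np.radians(t); return Rt(E('z',yaw)@np.array([np.sin(tt),0,-np.cos(tt)]),E('z',yaw)@np.array([0,flip,0]))
E
python3 - <<'E'
from tg4 import *
np.set_printoptions(precision=1,suppress=True)
flip=-1
for t in(70,78):
 for y0,y1 in((20,20),(30,30),(40,40),(30,15)):
  print("t",t,"yaw",y0,y1); q=np.array([-8,-5,133,110,30,-35.])
  for l,d,th,b in((0.06,0,0,.06),(0,0,0,.08),(0,0,0,0),(.019,0,0,0),(.019,.036,0,0),(.019,.036,12,0),(.019,.036,25,0)):
    g=gp(l,d,th); R=Rg(t,y0+(y1-y0)*th/25,flip); q,e=ik(g-R[:,1]*(.054+b),R,q); print("  ",q,round(e,4))
E
```

```text
t 70 yaw 20 20
   [-14.4 -24.1 139.6  92.6  32.1 -16.3] 0.0
   [-16.7 -20.2 143.7 103.3  35.2 -30.4] 0.0
   [ -9.1  -3.9 135.2 122.   32.6 -47.3] 0.0
   [ -9.1  -6.7 134.9 117.6  31.1 -42.2] 0.0
   [ -3.2  -6.2 134.5 125.8  27.1 -47.3] 0.0
   [ -3.6 -10.9 138.3 123.8  26.9 -45.4] 0.0
   [ -2.7 -16.2 142.2 122.7  25.6 -43.6] 0.0
t 70 yaw 30 30
   [-22.2 -18.7 136.1  87.   48.  -19.3] 0.0
   [-25.  -14.2 139.7  92.6  50.4 -30.1] 0.0
   [-15.1  -1.1 132.6 105.4  43.7 -39.8] 0.0
   [-15.1  -3.8 132.4 102.4  43.  -35.7] 0.0
   [ -9.6  -3.9 132.5 107.1  38.8 -37.3] 0.0
   [-10.6  -8.3 136.3 105.5  39.4 -36.1] 0.0
   [-10.5 -13.6 140.4 104.2  39.  -34.3] 0.0
t 70 yaw 40 40
   [-27.1 -11.8 131.   82.1  60.9 -23.1] 0.0
   [-29.9  -6.8 133.9  84.9  62.3 -32.2] 0.0
   [-19.5   2.9 128.7  94.3  54.3 -37.4] 0.0
   [-19.5   0.4 128.4  92.3  54.1 -34. ] 0.0
   [-14.5  -0.2 128.9  95.6  50.2 -34.3] 0.0
   [-15.8  -4.3 132.8  94.6  51.2 -33.9] 0.0
   [-16.2  -9.1 137.   93.7  51.5 -33. ] 0.0
t 70 yaw 30 15
   [-22.2 -18.7 136.1  87.   48.  -19.3] 0.0
   [-25.  -14.2 139.7  92.6  50.4 -30.1] 0.0
   [-
[... 841 characters left out ...]
-12.   -8.7 142.3 118.2  47.9 -49.3] 0.0
t 78 yaw 40 40
   [-29.1  -7.3 133.3  92.4  66.1 -34.3] 0.0
   [-32.1  -0.5 135.5  94.   68.9 -43.8] 0.0
   [-20.9   7.4 129.8 103.7  61.6 -47.5] 0.0
   [-20.9   4.6 129.7 102.2  60.9 -44.4] 0.0
   [-15.8   4.  130.4 106.3  57.5 -45.5] 0.0
   [-17.3   0.3 134.3 105.2  58.5 -45.3] 0.0
   [-17.9  -4.2 138.5 104.5  58.8 -44.9] 0.0
t 78 yaw 30 15
   [-24.2 -14.5 139.  100.9  53.9 -34.2] 0.0
   [-27.3  -7.6 141.8 104.9  58.4 -44.9] 0.0
   [-16.4   3.5 134.  116.8  52.5 -52. ] 0.0
   [-16.4   0.6 134.  114.6  51.2 -48.5] 0.0
   [-10.8   0.3 134.2 120.1  47.6 -50.9] 0.0
   [ -6.8  -5.8 139.8 132.5  40.9 -57.2] 0.0
   [  1.  -11.7 144.5 154.4  33.1 -71.1] 0.0
```

arm_command:
  deltas: [0,0,0,0,0,0,60,0,0,0,0,0,0,40,0,0,0,0,0,0,40,0,0,0,0,0,0,40,0,0,0,0,-14,0,40,0,0,0,0,-20,0,40,0,0,0,0,-20,0,40,0,0,0,0,-20,0,40,0,0,0,0,-20,0,40,0,0,0,0,-10,-10,40]

```text
clock: 16.05
tcp_pos: [0.6032, 0.0963, 0.3955]
orientation: [-90.1, 0.2, 0.1]
ft_force: [-0.3, -0.1, 1.0]
opening: 0.0721
```

```bash
python3 - <<'E'
from tg4 import *
np.set_printoptions(precision=1,suppress=True)
R=Rg(72,28,-1); g2=gp(0.04,0,0)-R[:,1]*.1
p,R0,s=tool(); q=s["joint_pos"]; g0=p+R0[:,1]*.054
sl=Slerp([0,1],Rn.from_matrix([R0,R]))
for i in range(11):
    RR=sl(i/10).as_matrix(); G=g0+(g2-g0)*i/10; q,e=ik(G-RR[:,1]*.054,RR,q); print(q,round(e,4))
plan(g2,R,22,120)
t=camera("top");crop(t,'t15',180,150,380,300,4)
E
```

```text
[ 2.5  7.5 88.3 -0.1 84.5  2.4] 0.0
[-0.8  3.5 93.3  6.4 79.5  3.5] 0.0
[-4.3 -0.5 98.5 13.1 74.5  3.7] 0.0
[ -7.8  -4.4 103.8  20.3  69.8   3. ] 0.0
[-11.3  -8.1 109.3  28.1  65.5   1.6] 0.0
[-14.8 -11.6 114.9  36.6  61.6  -0.8] 0.0
[-18.2 -14.9 120.5  45.7  58.3  -3.8] 0.0
[-21.2 -17.9 126.1  55.4  55.7  -7.5] 0.0
[-23.9 -20.5 131.5  65.8  53.7 -11.8] 0.0
[-26.  -22.5 136.8  76.8  52.4 -16.4] 0.0
[-27.3 -24.  141.8  88.5  51.5 -21.6] 0.0
now g [0.6 0.1 0.3] j [ 2.5  7.5 88.3 -0.1 84.4  2.4] F [-0.3 -0.1  1. ] op 0.0721 t 16.05
0.0513, 0.0423, -0.0309, -5.5, 1.9, -4.4, 120,
0.0513, 0.0423, -0.0309, -5.4, 1.7, -4.6, 120,
0.0513, 0.0423, -0.0309, -5.4, 1.4, -4.8, 120,
0.0513, 0.0423, -0.0309, -5.4, 1.2, -5, 120,
0.0513, 0.0423, -0.0309, -5.3, 1, -5.2, 120,
0.0513, 0.0423, -0.0309, -5.2, 0.7, -5.4, 120,
0.0513, 0.0423, -0.0309, -5.1, 0.5, -5.6, 120,
0.0513, 0.0423, -0.0309, -5, 0.2, -5.8, 120,
0.0513, 0.0423, -0.0309, -4.8, -0, -5.9, 120,
0.0513, 0.0423, -0.0309, -4.7, -0.3, -6, 120,
0.0513, 0.0423, -0.0309, -4.5, -0.5, -6.1, 120,
0.0513, 0.0423, -0.0309, -4.4, -0.8, -6.2, 120,
0.0513, 0.0423, -0.0309, -4.2, -1.1, -6.2, 120,
0.0513, 0.0423, -0.0309, -4, -1.3, -6.3, 120,
0.0513, 0.0423, -0.0309, -3.8, -1.6, -6.3, 120,
0.0513, 0.0423, -0.0309, -3.6, -1.8, -6.3, 120,
0.0513, 0.0423, -0.0309, -3.4, -2, -6.3, 120,
0.0513, 0.0423, -0.0309, -3.2, -2.3, -6.2, 120,
0.0513, 0.0423, -0.0309, -3, -2.5, -6.1, 120,
0.0513, 0.0423, -0.0309, -2.7, -2.7, -6, 120,
0.0513, 0.0423, -0.0309, -2.5, -2.9, -5.9, 120,
0.0513, 0.0423, -0.0309, -2.3, -3.1, -5.8, 120,
```

View pics/t15.png

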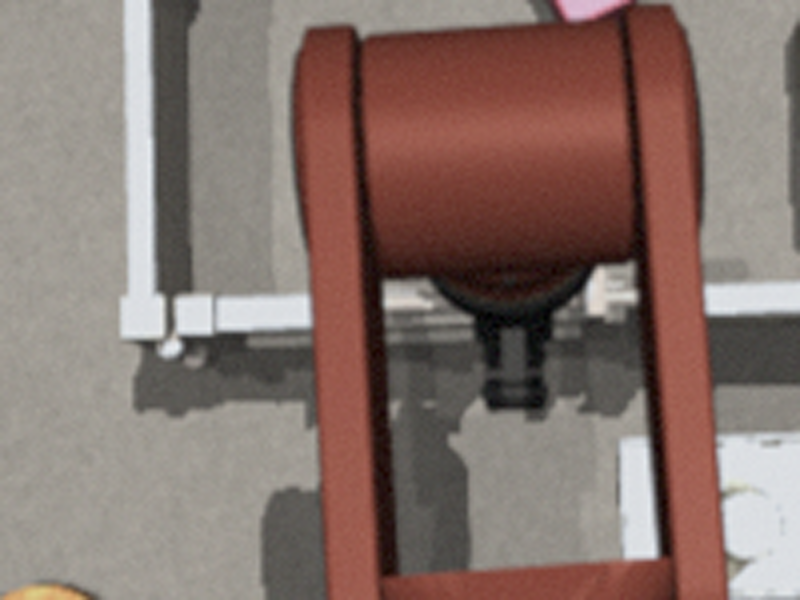

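arm_command:
  deltas: [0.052,0.043,-0.031,-6,1,-5,110,0.052,0.043,-0.031,-6,1,-5,110,0.052,0.043,-0.031,-6,1,-5,110,0.052,0.043,-0.031,-6,1,-5,110,0.052,0.043,-0.031,-6,1,-5,110,0.052,0.043,-0.031,-6,0.5,-5.5,110,0.052,0.043,-0.031,-5,0.5,-5.5,110,0.052,0.043,-0.031,-5,0,-6,110,0.052,0.043,-0.031,-5,0,-6,110,0.052,0.043,-0.031,-5,0,-6,110]

```text
clock: 16.93
tcp_pos: [0.5409, 0.0494, 0.3736]
orientation: [-55.6, -10.8, -30.0]
ft_force: [0.0, 0.0, -0.2]
opening: 0.0485
```

```bash
python3 - <<'E'
from tg4 import *
R=Rg(72,28,-1); g2=gp(0.03,0,0)-R[:,1]*.08
print(g2)
plan(g2,R,14,110)
E
```

```text
[0.53732136 0.06928048 0.28672136]
now g [0.5634 0.0716 0.3299] j [-14.9 -11.5 113.8  34.7  62.5  -0.5] F [ 0.   0.  -0.2] op 0.0485 t 16.9333
0.0418, 0.0349, -0.0243, -3.4, 1.7, -4.7, 110,
0.0418, 0.0349, -0.0243, -3.4, 1.6, -4.8, 110,
0.0418, 0.0349, -0.0243, -3.3, 1.4, -4.9, 110,
0.0418, 0.0349, -0.0243, -3.3, 1.2, -5.1, 110,
0.0418, 0.0349, -0.0243, -3.2, 1.1, -5.2, 110,
0.0418, 0.0349, -0.0243, -3.1, 0.9, -5.3, 110,
0.0418, 0.0349, -0.0243, -3, 0.7, -5.4, 110,
0.0418, 0.0349, -0.0243, -2.9, 0.6, -5.4, 110,
0.0418, 0.0349, -0.0243, -2.8, 0.4, -5.5, 110,
0.0418, 0.0349, -0.0243, -2.7, 0.2, -5.6, 110,
0.0418, 0.0349, -0.0243, -2.6, 0, -5.6, 110,
0.0418, 0.0349, -0.0243, -2.5, -0.1, -5.7, 110,
0.0418, 0.0349, -0.0243, -2.3, -0.3, -5.7, 110,
0.0418, 0.0349, -0.0243, -2.2, -0.5, -5.7, 110,
```

arm_command:
  deltas: [0.046,0.039,-0.027,-5,1,-5,110,0.046,0.039,-0.027,-5,1,-5,110,0.046,0.039,-0.027,-5,0.5,-5,110,0.046,0.039,-0.027,-5,0.5,-6,110,0.046,0.039,-0.027,-4,0,-6,110,0.046,0.039,-0.027,-4,0,-6,110,0.046,0.039,-0.027,-4,0,-6,110,0.046,0.039,-0.027,-3,0,-6,110,0.046,0.039,-0.027,-3,0,-6,110,0.046,0.039,-0.027,-3,0,-6,110]

```text
clock: 17.77
tcp_pos: [0.4861, 0.0389, 0.3162]
orientation: [-24.4, -3.5, -58.2]
ft_force: [-0.2, 0.7, -0.2]
opening: 0.0483
```

```bash
python3 - <<'E'
from tg4 import *
R=Rg(72,28,-1); g2=gp(0.01,0,0)-R[:,1]*.08
print(g2)
plan(g2,R,5,110)
E
```

```text
[0.53732136 0.06928048 0.26672136]
now g [0.5286 0.0637 0.2939] j [-25.6 -21.7 138.3  79.6  50.  -19.1] F [-0.2  0.7 -0.2] op 0.0483 t 17.7667
0.0219, 0.0161, -0.0081, -0.8, 4.1, -5.3, 110,
0.0219, 0.0161, -0.0081, -0.8, 4, -5.4, 110,
0.0219, 0.0161, -0.0081, -0.7, 4, -5.5, 110,
0.0219, 0.0161, -0.0081, -0.7, 3.9, -5.5, 110,
0.0219, 0.0161, -0.0081, -0.7, 3.8, -5.6, 110,
```

arm_command:
  deltas: [0.024,0.018,-0.009,-1,4,-6,130,0.024,0.018,-0.009,-1,4,-6,130,0.024,0.018,-0.009,-1,4,-6,130,0.022,0.016,-0.008,-1,4,-6,130,0.022,0.016,-0.008,-1,4,-6,130,0,0,0,0,0,0,130]

```text
clock: 18.27
tcp_pos: [0.4857, 0.0444, 0.2729]
orientation: [-17.8, 0.5, -62.9]
ft_force: [-0.3, -0.3, -0.0]
opening: 0.0418
```

```bash
python3 - <<'E'
from tg4 import *
R=Rg(72,28,-1); g2=gp(0.0,0,0)
t=camera('top');s=camera('side')
plan(g2-R[:,1]*.02,R,6,130)
crop(s,'s16',230,90,370,230,5);crop(t,'t16',220,180,380,300,5)
E
```

```text
now g [0.5324 0.0676 0.2587] j [-24.8 -15.1 142.5  98.8  49.5 -34.2] F [ 0.7 -0.4  0.2] op 0.0417 t 18.3667
-0.001, -0.0019, 0.0021, 0.1, 10.9, -0.1, 130,
-0.001, -0.0019, 0.0021, 0.1, 10.9, -0, 130,
-0.001, -0.0019, 0.0021, 0.2, 10.9, -0, 130,
-0.001, -0.0019, 0.0021, 0.2, 10.9, -0, 130,
-0.001, -0.0019, 0.0021, 0.2, 10.9, -0, 130,
-0.001, -0.0019, 0.0021, 0.2, 10.9, -0, 130,
```

View pics/s16.png

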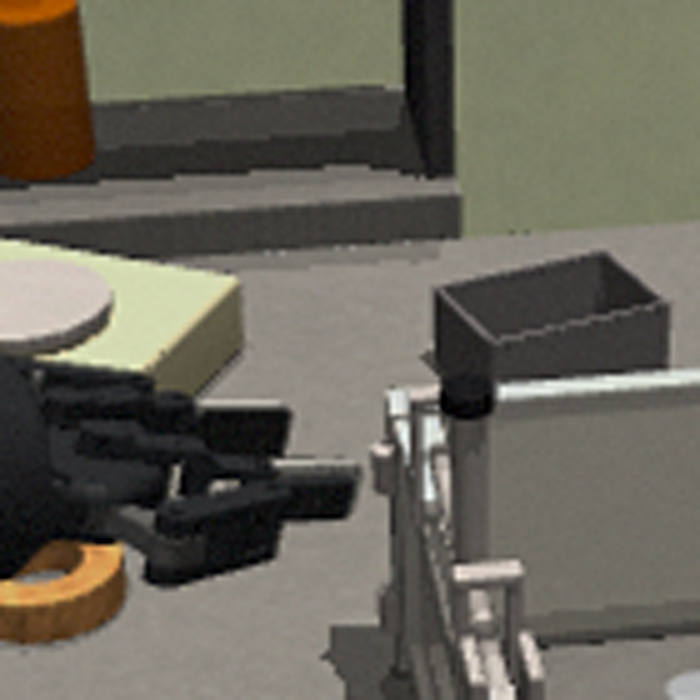

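View pics/t16.png

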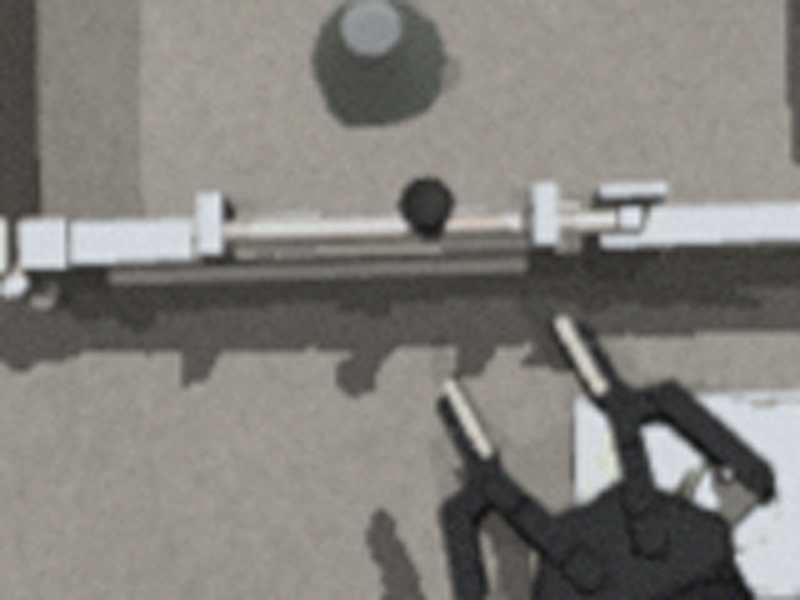

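arm_command:
  deltas: [0,-0.002,0.002,0.2,10,0,130,0,-0.002,0.002,0.2,12,0,130,0,-0.002,0.002,0.2,12,0,130,0,-0.002,0.002,0.2,12,0,130,0,-0.002,0.002,0.2,12,0,130,0,0,0,0.2,8,0,130]

```text
clock: 18.87
tcp_pos: [0.5479, 0.0698, 0.2617]
orientation: [-17.3, -0.7, -62.3]
ft_force: [-0.0, 0.6, 0.4]
opening: 0.0419
```

```bash
python3 - <<'E'
from tg4 import *
R=Rg(72,28,-1); g2=gp(0.0,0,0)
t=camera('top');s=camera('side')
plan(g2,R,3,130)
crop(s,'s17',270,130,370,230,6);crop(t,'t17',240,180,380,280,5)
E
```

```text
now g [0.5935 0.0938 0.2456] j [-16.7  -3.7 135.4 109.4  44.9 -43.2] F [ 0.2 -0.3  0.1] op 0.042 t 18.9667
-0.0041, 0.0033, 0.0026, -1.5, 6.1, -2.6, 130,
-0.0041, 0.0033, 0.0026, -1.5, 6.1, -2.6, 130,
-0.0041, 0.0033, 0.0026, -1.5, 6.1, -2.6, 130,
```

View pics/s17.png

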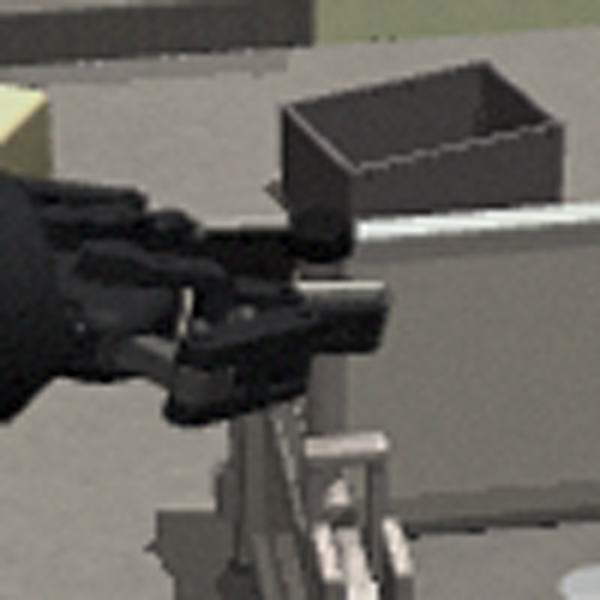

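View pics/t17.png

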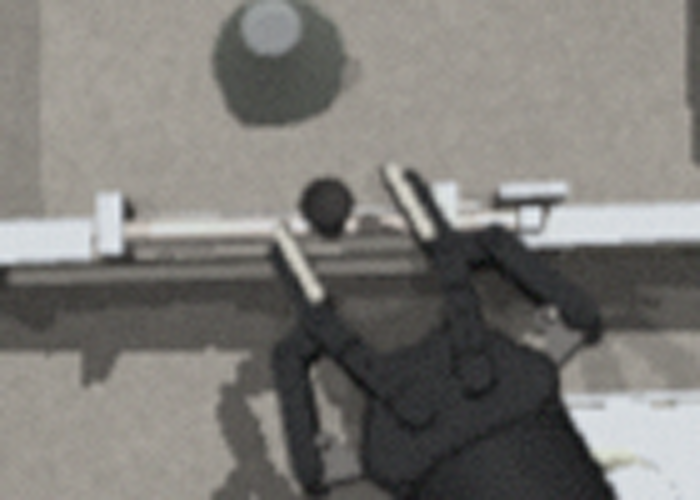

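arm_command:
  deltas: [-0.004,0.003,0.003,-1,3,-5,130,-0.004,0.003,0.003,-1,5,-4,130,-0.004,0.003,0.003,-1,6,-2,130,0,0,0,-1,5,0,130,0,0,0,0,0,0,130]

```text
clock: 19.38
tcp_pos: [0.5593, 0.0802, 0.2449]
orientation: [-18.0, -0.1, -62.0]
ft_force: [-0.2, -0.0, 0.0]
opening: 0.0417
```

```bash
python3 - <<'E'
from tg4 import *
R=Rg(72,28,-1); g2=gp(0.0,0,0)
t=camera('top');s=camera('side')
plan(g2,R,1,130)
crop(s,'s18',270,130,370,230,6);crop(t,'t18',240,180,380,280,5)
E
```

```text
now g [0.6043 0.1042 0.2283] j [-1.470e+01  1.000e-01  1.340e+02  1.122e+02  4.420e+01 -4.570e+01] F [-0.1  0.4 -0.6] op 0.0424 t 19.4833
0.0003, 0.0013, -0.0004, -0.6, -0.6, 3.7, 130,
```

View pics/s18.png

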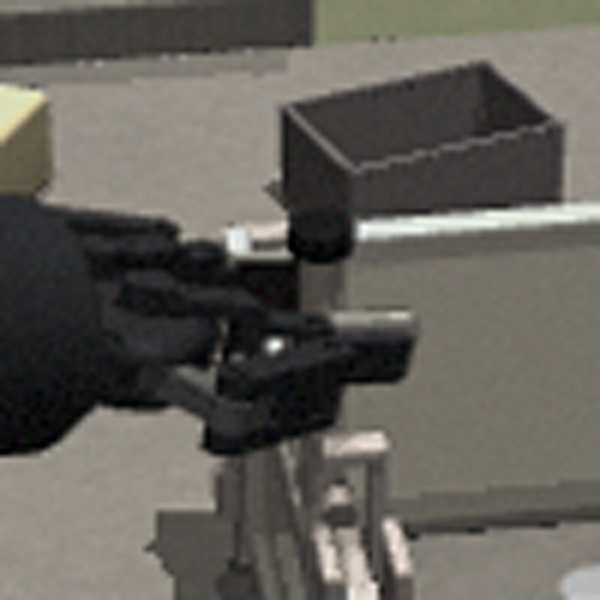

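View pics/t18.png

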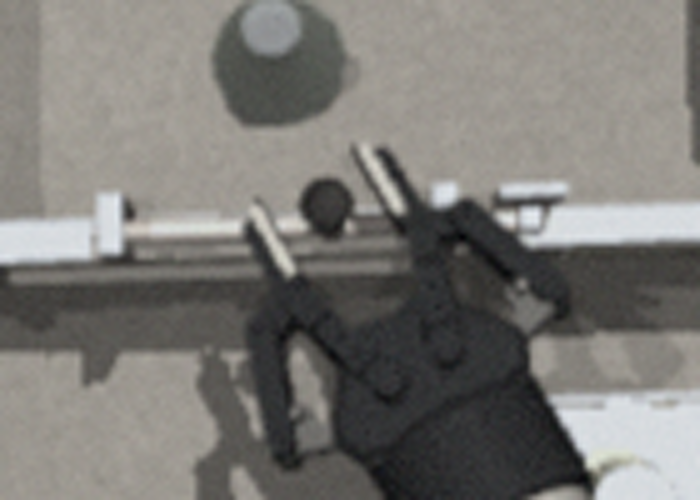

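arm_command:
  deltas: [0,0,0,-0.5,-0.5,2.5,130,0,0,0,0,0,0,190,0,0,0,0,0,0,220,0,0,0,0,0,0,255,0,0,0,0,0,0,255,0,0,0,0,0,0,255,0,0,0,0,0,0,255]

```text
clock: 20.07
tcp_pos: [0.5588, 0.08, 0.248]
orientation: [-18.0, -0.1, -62.1]
ft_force: [1.0, 0.2, -1.3]
opening: 0.0118
```

```bash
python3 - <<'E'
from tg4 import *
R=Rg(72,28,-1); g2=gp(0.0,0,0)
t=camera('top');s=camera('side')
plan(g2,R,1,255); print(tool()[2]["ft_torque"].round(2),tool()[1].round(3).tolist())
crop(s,'s19',270,130,370,230,6);crop(t,'t19',240,180,380,280,5)
E
```

```text
now g [0.6042 0.1041 0.2313] j [-14.7  -0.5 134.1 111.9  43.9 -45.1] F [ 0.4 -0.5 -0.5] op 0.012 t 20.1667
0.0008, 0.0011, 0.0016, -0.6, 0.5, 0.9, 255,
[-0.25  0.5   0.01] [[0.468, 0.84, 0.273], [-0.883, 0.445, 0.146], [0.002, -0.31, 0.951]]
```

View pics/s19.png

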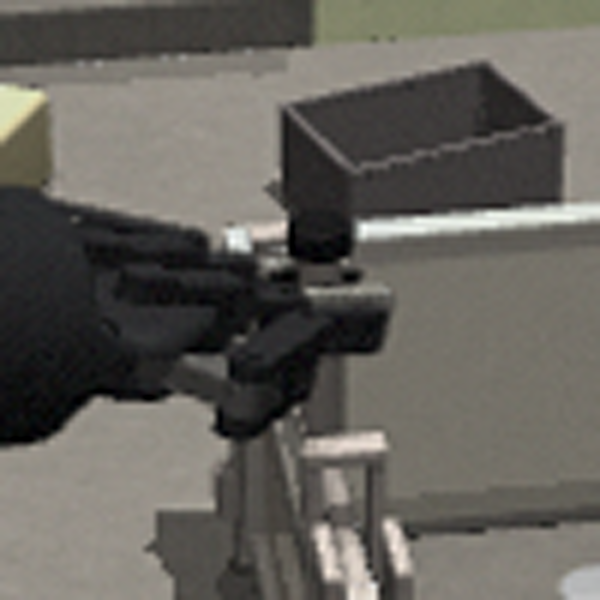

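View pics/t19.png

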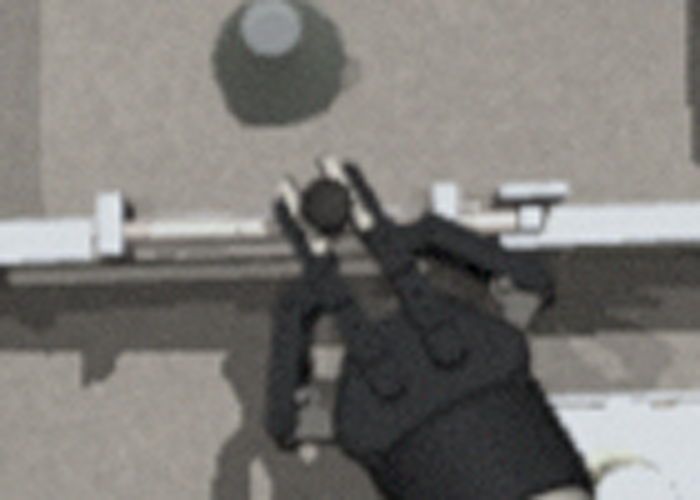

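Gripped on the post: 12 mm opening, pads below the cap and square on it in both views. Next I'll lift it.

arm_command:
  deltas: [0,0,0,0,-1.2,3.8,255,0,0,0,0,-1.2,3.8,255,0,0,0,0,-1.2,3.8,255,0,0,0,0,-1.2,3.8,255,0,0,0,0,0,0,255]

```text
clock: 20.58
tcp_pos: [0.5582, 0.0801, 0.2633]
orientation: [-18.3, -0.0, -62.1]
ft_force: [1.8, 0.2, -1.2]
opening: 0.0118
```

```bash
python3 - <<'E'
from tg4 import *
R=Rg(72,28,-1); g2=gp(0.018,0,0); g2[:2]=[.6042,.1041]
plan(g2,R,1,255)
E
```

```text
now g [0.6035 0.1041 0.2463] j [-14.7  -2.9 133.9 109.   42.8 -41.3] F [ 1.8  0.2 -1.2] op 0.0118 t 20.5833
0.0057, 0, 0.0021, 0.4, -0.5, 3.4, 255,
```

arm_command:
  deltas: [0.004,0,0,0.2,-0.5,2,255,0.002,0,0,0.2,-0.5,1.5,255,0,0,0,0,0,0,255]

```text
clock: 20.83
tcp_pos: [0.5582, 0.0801, 0.2676]
orientation: [-17.9, -0.1, -62.1]
ft_force: [1.1, 0.1, -2.5]
opening: 0.0121
```

```bash
python3 - <<'E'
from tg4 import *
R=Rg(72,28,-1); g2=gp(0.018,0,0); g2[:2]=[.6042,.1041]
plan(g2,R,1,255)
s=camera('side');t=camera('top')
crop(s,'s20',270,130,370,230,6)
print(proj(s,[[.6045,.105,.262],[.6045,.105,.280]]))
E
```

```text
now g [0.6036 0.1041 0.251 ] j [-14.7  -3.4 133.9 108.9  42.9 -41. ] F [ 1.1  0.1 -2.5] op 0.0121 t 20.8333
-0.0009, 0.001, 0.0017, 0.4, 0.8, -0.7, 255,
[[322.66510488 166.69537827]
 [322.54579234 157.93021051]]
```

View pics/s20.png

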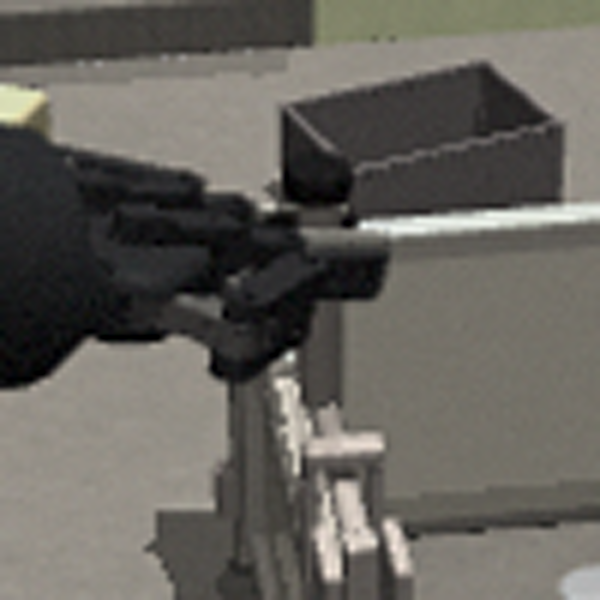

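arm_command:
  deltas: [0,0,0,-2,1,0.3,255,0,0,0,-3.5,1.8,0.5,255,0,0,0,-3.5,1.8,0.5,255,0,0,0,-3.5,1.8,0.5,255,0,0,0,-3.5,1.8,0.5,255]

```text
clock: 21.35
tcp_pos: [0.5586, 0.097, 0.2658]
orientation: [-18.1, -0.1, -62.5]
ft_force: [0.5, -3.0, -3.4]
opening: 0.0121
```

```bash
python3 - <<'E'
from tg4 import *
R=Rg(72,28,-1); g2=gp(0.018,0,0); g2=np.array([.6036,.1041+.037,.2502])
plan(g2,R,5,255)
E
```

```text
now g [0.6041 0.1207 0.249 ] j [-11.9  -3.4 134.  112.   40.5 -42.3] F [ 0.5 -3.  -3.4] op 0.0121 t 21.35
0.0005, -0.0004, 0.0017, -3.6, 1.6, 0.8, 255,
0.0005, -0.0004, 0.0017, -3.6, 1.6, 0.8, 255,
0.0005, -0.0004, 0.0017, -3.6, 1.6, 0.8, 255,
0.0005, -0.0004, 0.0017, -3.6, 1.7, 0.8, 255,
0.0005, -0.0004, 0.0017, -3.6, 1.7, 0.8, 255,
```

Drawn 17 mm with a steady 3 N of spring force, so the nose has passed the lip. I'll keep pulling.

arm_command:
  deltas: [0,0,0.002,-4,1.8,0.9,255,0,0,0.002,-4,1.8,0.9,255,0,0,0.002,-4,1.8,0.9,255,0,0,0.002,-4,1.8,0.9,255,0,0,0.002,-3.5,1.6,0.8,255,0,0,0,0,0,0,255]

```text
clock: 21.85
tcp_pos: [0.5586, 0.1205, 0.2668]
orientation: [-18.3, 0.1, -62.2]
ft_force: [0.6, -4.5, -1.9]
opening: 0.0121
```

```bash
python3 - <<'E'
from tg4 import *
np.set_printoptions(precision=4,suppress=True)
p,R,st=tool(); g=p+R[:,1]*.054; print(g,st["ft_force"],st["joint_pos"].round(1),st["opening"])
s=camera('side');t=camera('top')
crop(s,'s21',270,130,370,230,6);crop(t,'t21',220,180,380,280,5)
# handle cap: top
E
```

```text
[0.6039 0.1445 0.2499] [ 0.5985 -4.495  -1.9096] [ -8.3  -3.4 133.8 114.7  38.1 -43.1] 0.012099015179296513
```

View pics/t21.png

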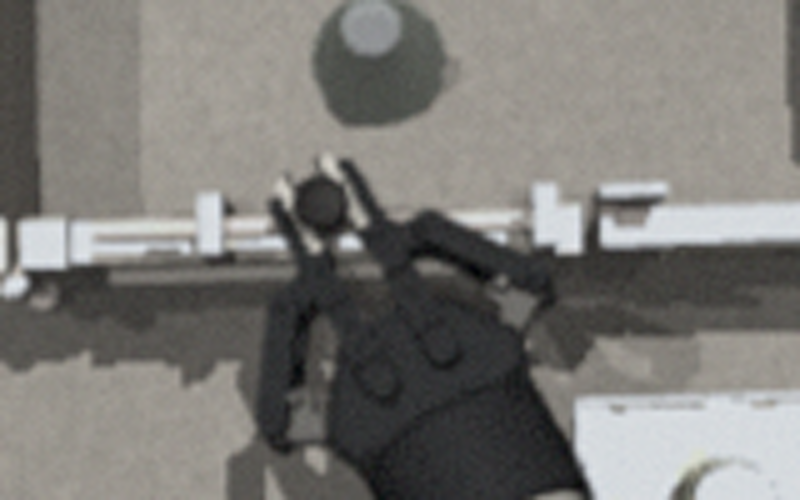

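View pics/s21.png

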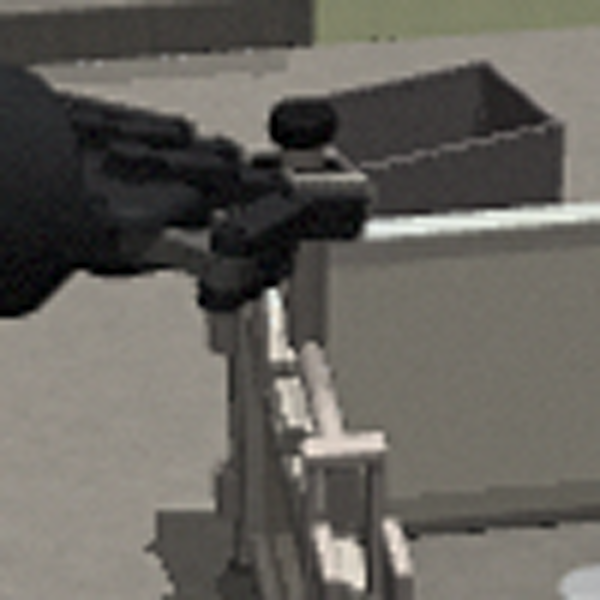

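```bash
cat > sw.py <<'E'
from tg4 import *
hx,hy=.584,.284
def pos(g0,draw_now,th,draw,z):
    vx=g0[0]-hx; vy=(g0[1]-hy)+(draw-draw_now); c,s_=np.cos(np.radians(th)),np.sin(np.radians(th))
    return np.array([hx+vx*c+vy*s_,hy-vx*s_+vy*c,z])
G0=np.array([.6039,.1445]);
E
python3 - <<'E'
from sw import *
np.set_printoptions(precision=1,suppress=True)
p,R,s=tool(); q=s["joint_pos"];g=p+R[:,1]*.054; last=g
for th in range(2,30,2):
    G=pos(G0,.0404,th,.039,.250); q,e=ik(G-R[:,1]*.054,R,q); print(th,(G*1000),R.T@(G-last)*1000,q,round(e,3)); last=G
E
```

```text
2 [599.  142.5 250. ] [-0.7 -5.  -1.5] [ -8.6  -4.4 134.2 113.7  38.1 -42.1] 0.0
4 [594.  142.1 250. ] [-1.9 -4.3 -1.4] [ -8.7  -5.1 134.8 113.5  38.2 -41.9] 0.0
6 [589.1 141.8 250. ] [-2.1 -4.3 -1.4] [ -8.9  -5.8 135.5 113.2  38.2 -41.7] 0.0
8 [584.1 141.7 250. ] [-2.2 -4.2 -1.4] [ -9.1  -6.6 136.1 112.9  38.3 -41.5] 0.0
10 [579.1 141.8 250. ] [-2.4 -4.1 -1.4] [ -9.2  -7.3 136.7 112.7  38.3 -41.2] 0.0
12 [574.2 142.  250. ] [-2.5 -4.  -1.3] [ -9.3  -8.1 137.4 112.4  38.4 -41. ] 0.0
14 [569.2 142.5 250. ] [-2.7 -4.  -1.3] [ -9.3  -8.8 138.  112.2  38.4 -40.8] 0.0
16 [564.3 143.1 250. ] [-2.8 -3.9 -1.3] [ -9.4  -9.6 138.6 112.   38.3 -40.5] 0.0
18 [559.4 143.8 250. ] [-3.  -3.8 -1.3] [ -9.4 -10.4 139.3 111.8  38.3 -40.3] 0.0
20 [554.5 144.8 250. ] [-3.1 -3.7 -1.2] [ -9.4 -11.2 139.9 111.6  38.2 -40. ] 0.0
22 [549.7 145.9 250. ] [-3.2 -3.6 -1.2] [ -9.3 -12.  140.5 111.4  38.1 -39.8] 0.0
24 [544.9 147.2 250. ] [-3.4 -3.5 -1.1] [ -9.2 -12.8 141.1 111.3  37.9 -39.5] 0.0
26 [540.1 148.6 250. ] [-3.5 -3.3 -1.1] [ -9.1 -13.6 141.7 111.2  37.8 -39.2] 0.0
28 [535.4 150.3 250. ] [-3.6 -3.2 -1.1] [ -8.9 -14.4 142.3 111.   37.5 -39. ] 0.0
```

arm_command:
  deltas: [0,0,0,-1,-4,-1.4,255,0,0,0,-2,-4.5,-1.4,255,0,0,0,-2,-4.3,-1.4,255,0,0,0,-2.2,-4.2,-1.4,255,0,0,0,-2.4,-4.1,-1.4,255]

```text
clock: 22.37
tcp_pos: [0.5375, 0.1152, 0.2701]
orientation: [-18.1, 0.1, -62.7]
ft_force: [6.1, -2.6, -5.1]
opening: 0.0118
```

```bash
python3 - <<'E'
from sw import *
np.set_printoptions(precision=4,suppress=True)
p,R,st=tool(); g=p+R[:,1]*.054; print(g,st["orientation"],st["ft_force"],st["ft_torque"],st["opening"])
t=camera('top')
crop(t,'t22',180,180,380,300,4)
last=g
for th in range(8,28,2):
    G=pos(G0,.0404,th,.039,.250); print(th,(R.T@(G-last)*1000).round(1),G); last=G
E
```

```text
[0.5831 0.1388 0.2533] [-18.0828   0.0816 -62.7371] [ 6.0667 -2.5714 -5.0996] [-0.8371  0.7479 -1.2914] 0.01182547613900419
8 [-2.2  3.1 -2.5] [0.5841 0.1417 0.25  ]
10 [-2.3 -4.2 -1.4] [0.5791 0.1418 0.25  ]
12 [-2.5 -4.1 -1.3] [0.5742 0.142  0.25  ]
14 [-2.6 -4.  -1.3] [0.5692 0.1425 0.25  ]
16 [-2.8 -3.9 -1.3] [0.5643 0.1431 0.25  ]
18 [-2.9 -3.8 -1.2] [0.5594 0.1438 0.25  ]
20 [-3.1 -3.7 -1.2] [0.5545 0.1448 0.25  ]
22 [-3.2 -3.6 -1.2] [0.5497 0.1459 0.25  ]
24 [-3.3 -3.5 -1.1] [0.5449 0.1472 0.25  ]
26 [-3.5 -3.4 -1.1] [0.5401 0.1486 0.25  ]
```

View pics/t22.png

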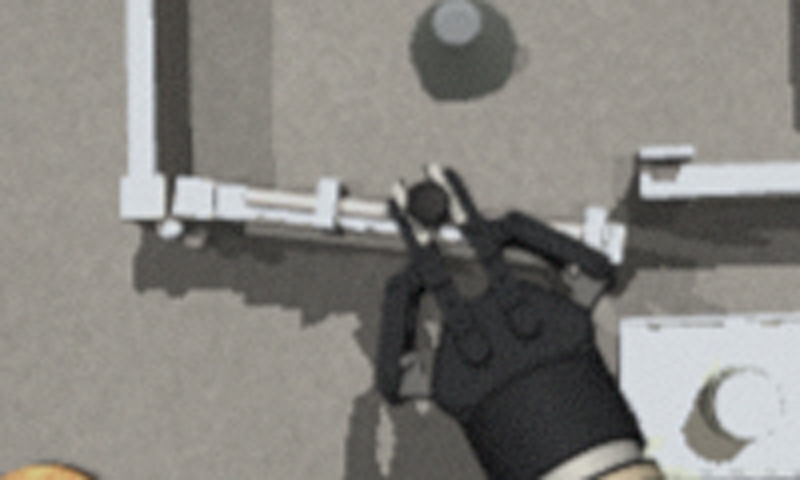

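arm_command:
  deltas: [0,0,0,-3.5,-2,-2.5,255,0,0,0,-3,-4,-2,255,0,0,0,-3,-4,-1.8,255,0,0,0,-3,-4,-1.5,255,0,0,0,-3,-4,-1.5,255]

```text
clock: 22.83
tcp_pos: [0.5156, 0.1139, 0.2699]
orientation: [-18.0, 0.0, -63.9]
ft_force: [4.1, -2.7, -3.4]
opening: 0.0121
```

```bash
python3 - <<'E'
from sw import *
np.set_printoptions(precision=4,suppress=True)
p,R,st=tool(); g=p+R[:,1]*.054; print(g,st["orientation"],st["ft_force"],st["ft_torque"],st["opening"],st["joint_pos"])
last=g
for th in range(18,28,2):
    G=pos(G0,.0404,th,.039,.250); print(th,(R.T@(G-last)*1000).round(1),G); last=G
E
```

```text
[0.5618 0.1365 0.2533] [-17.9827   0.0067 -63.8696] [ 4.1052 -2.6515 -3.4152] [-0.6464  0.6816 -0.9211] 0.012059233989207621 [ -9.6933 -10.5964 139.7303 113.9466  37.5292 -41.8067]
18 [-7.6  2.1 -2.8] [0.5594 0.1438 0.25  ]
20 [-3.  -3.8 -1.2] [0.5545 0.1448 0.25  ]
22 [-3.1 -3.7 -1.2] [0.5497 0.1459 0.25  ]
24 [-3.3 -3.6 -1.2] [0.5449 0.1472 0.25  ]
26 [-3.4 -3.4 -1.1] [0.5401 0.1486 0.25  ]
```

arm_command:
  deltas: [0,0,0,-5,1,-2.5,255,0,0,0,-5,-1,-2.5,255,0,0,0,-5,-2,-2,255,0,0,0,-4,-3,-1.5,255]

```text
clock: 23.17
tcp_pos: [0.5048, 0.1215, 0.2674]
orientation: [-17.8, 0.0, -65.2]
ft_force: [7.9, -4.8, -2.1]
opening: 0.0122
```

```bash
python3 - <<'E'
from sw import *
np.set_printoptions(precision=4,suppress=True)
p,R,st=tool(); g=p+R[:,1]*.054; print(g,st["orientation"],st["ft_force"],st["ft_torque"],st["opening"],st["joint_pos"])
last=g
for th in range(20,28,1):
    G=pos(G0,.0404,th,.039,.250); print(th,(R.T@(G-g)*1000).round(1),G)
t=camera('top');s=camera('side');crop(t,'t23',180,180,380,300,4);crop(s,'s23',200,110,380,270,4)
E
```

```text
[0.5514 0.1431 0.251 ] [-17.7521   0.     -65.1506] [ 7.8899 -4.7823 -2.1397] [-0.69    0.3836 -1.8444] 0.012202092101712142 [ -7.8598 -12.0846 141.3757 117.8134  35.582  -44.0485]
20 [-0.3  3.6  0.1] [0.5545 0.1448 0.25  ]
21 [-1.8  1.8 -0.5] [0.5521 0.1453 0.25  ]
22 [-3.3 -0.1 -1. ] [0.5497 0.1459 0.25  ]
23 [-4.9 -1.9 -1.6] [0.5473 0.1465 0.25  ]
24 [-6.5 -3.7 -2.2] [0.5449 0.1472 0.25  ]
25 [-8.1 -5.5 -2.8] [0.5425 0.1479 0.25  ]
26 [-9.8 -7.3 -3.3] [0.5401 0.1486 0.25  ]
27 [-11.5  -9.   -3.9] [0.5378 0.1494 0.25  ]
```

View pics/t23.png

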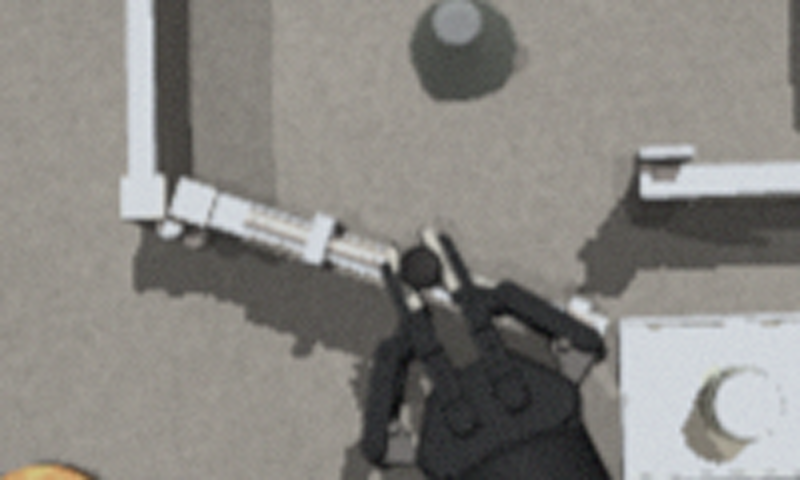

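View pics/s23.png

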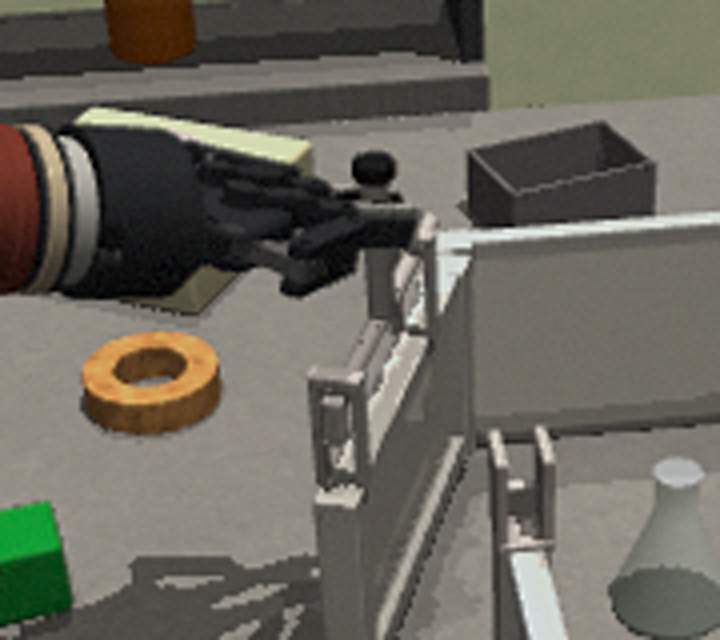

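arm_command:
  deltas: [0,0,0,-4,-2,-1.5,255,0,0,0,-4,-3,-1.5,255,0,0,0,-4,-3.5,-1.3,255,0,0,0,0,0,0,255]

```text
clock: 23.6
tcp_pos: [0.4941, 0.1234, 0.2693]
orientation: [-17.6, -0.0, -66.1]
ft_force: [4.9, -4.4, -2.3]
opening: 0.0118
```

```bash
python3 - <<'E'
from sw import *
np.set_printoptions(precision=4,suppress=True)
p,R,st=tool(); g=p+R[:,1]*.054; print(g,st["orientation"],st["ft_force"],st["ft_torque"],st["opening"],st["joint_pos"])
for th in range(22,30,1):
    G=pos(G0,.0404,th,.039,.250); print(th,(R.T@(G-g)*1000).round(1))
t=camera('top');crop(t,'t24',210,210,340,290,6)
E
```

```text
[0.5412 0.1443 0.253 ] [-17.5806  -0.0463 -66.1031] [ 4.9358 -4.4312 -2.3466] [-0.6381  0.5664 -1.2829] 0.011808957537055036 [ -7.1501 -14.3462 142.8678 119.0018  34.1875 -44.1759]
22 [ 1.9  8.9 -0.3]
23 [ 0.4  7.1 -0.9]
24 [-1.2  5.3 -1.5]
25 [-2.8  3.4 -2. ]
26 [-4.4  1.7 -2.6]
27 [-6.1 -0.1 -3.2]
28 [-7.8 -1.8 -3.7]
29 [-9.5 -3.5 -4.2]
```

View pics/t24.png

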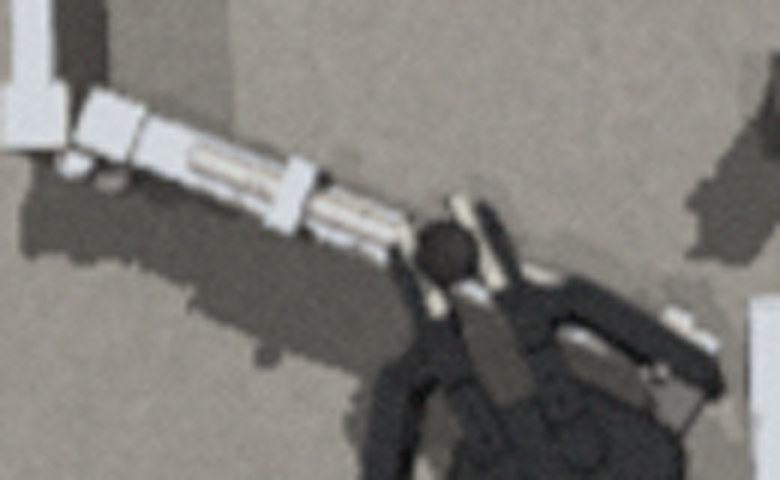

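```bash
cat > ang.py <<'E'
from sw import *
def ang(t,a,b,z,x0,y0,k):
    A=onz(t,np.array(a)/k+[x0,y0],z);B=onz(t,np.array(b)/k+[x0,y0],z);d=B-A; return np.degrees(np.arctan2(-d[0],-d[1])).round(2)
E
python3 - <<'E'
from ang import *
t=camera('top')
print(ang(t,(145,112),(400,210),.15,210,210,6),ang(t,(128,162),(385,262),.15,210,210,6),ang(t,(195,155),(400,235),.2,210,210,6))
print("closed",ang(t,(325,180),(620,172),.2,200,190,5),ang(t,(82,100),(660,88),.15,320,200,4))
print(ang(t,(215,185),(575,303),.15,180,180,4))
E
```

```text
22.49 22.72 22.78
closed -0.16 0.21
19.62
```

```bash
python3 - <<'E'
from ang import *
t=camera('top')
for z in(.272,.284): print(onz(t,np.array((447,252))/6+[210,210],z))
print(onz(t,np.array((322,203))/5+[220,180],.282), "drawn"); print(onz(t,np.array((327,207))/5+[240,180],.262),"home")
print(onz(t,np.array((75,162))/6+[210,210],.15))
E
```

```text
[0.54004795 0.14524878 0.272     ]
[0.53947565 0.14453398 0.284     ]
[0.59968635 0.14361103 0.282     ] drawn
[0.59933426 0.10382231 0.262     ] home
[0.58184439 0.28612102 0.15      ]
```

arm_command:
  deltas: [0,0,0,-2.5,-1.5,-2,255,0,0,0,-2.5,-2,-2,255,0,0,0,0,0,0,255]

```text
clock: 24.0
tcp_pos: [0.4914, 0.1215, 0.2695]
orientation: [-17.5, -0.1, -67.0]
ft_force: [5.5, -4.7, -6.4]
opening: 0.012
```

```bash
python3 - <<'E'
from ang import *
np.set_printoptions(precision=4,suppress=True)
p,R,st=tool(); g=p+R[:,1]*.054; print(g,st["orientation"],st["ft_force"],st["joint_pos"].round(1))
t=camera('top');s=camera('side');crop(t,'t25',200,210,330,290,6);crop(s,'s25',200,110,380,270,4)
E
```

```text
[0.5388 0.1416 0.2533] [-17.4504  -0.0585 -66.9688] [ 5.5234 -4.6786 -6.3612] [ -7.  -15.  143.4 120.2  33.5 -44.8]
```

View pics/t25.png

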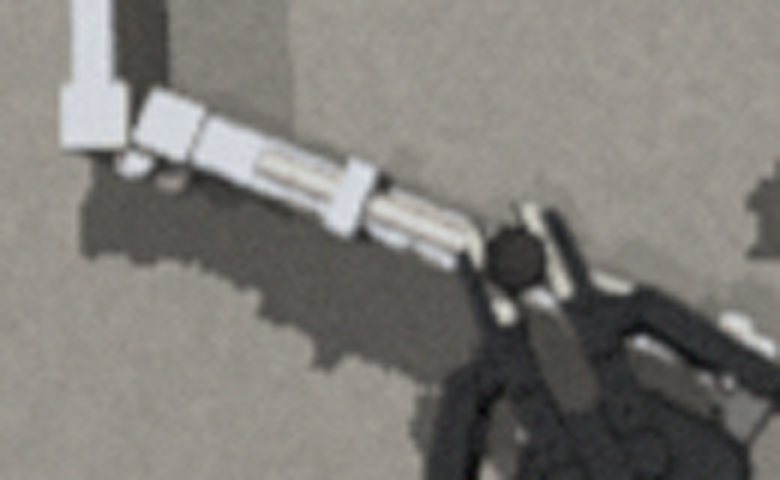

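View pics/s25.png

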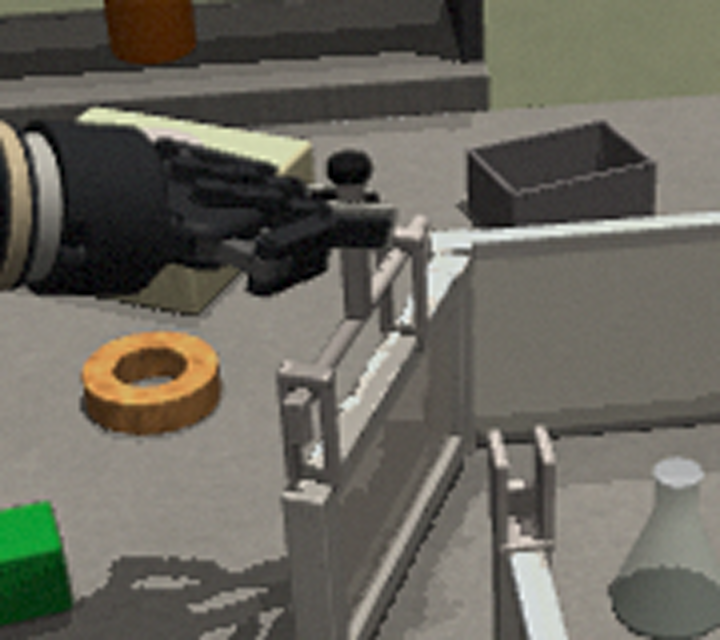

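```bash
python3 - <<'E'
from ang import *
p,R,st=tool(); print((R.T@np.array([-6.,8,-5])).round(1),(R.T@np.array([0,0,-1])).round(2))
E
```

```text
[-9.7 -0.8 -5.5] [-0.    0.3  -0.95]
```

arm_command:
  deltas: [0,0,0,-3.2,-0.3,-2,255,0,0,0,-3.2,-0.3,-2,255,0,0,0,-3.2,-0.3,-2,255,0,0,0,0,0,0,255]

```text
clock: 24.43
tcp_pos: [0.4891, 0.123, 0.2672]
orientation: [-17.3, -0.0, -68.2]
ft_force: [5.2, -4.0, -2.5]
opening: 0.0119
```

```bash
python3 - <<'E'
from ang import *
np.set_printoptions(precision=4,suppress=True)
p,R,st=tool(); g=p+R[:,1]*.054; print(g,st["orientation"],st["ft_force"],st["joint_pos"].round(1))
t=camera('top');s=camera('side');crop(t,'t26',200,210,330,290,6)
E
```

```text
[0.537  0.1421 0.2511] [-17.3351  -0.0217 -68.1837] [ 5.2143 -3.9878 -2.5417] [ -6.  -15.2 143.9 123.6  32.3 -47.1]
```

View pics/t26.png

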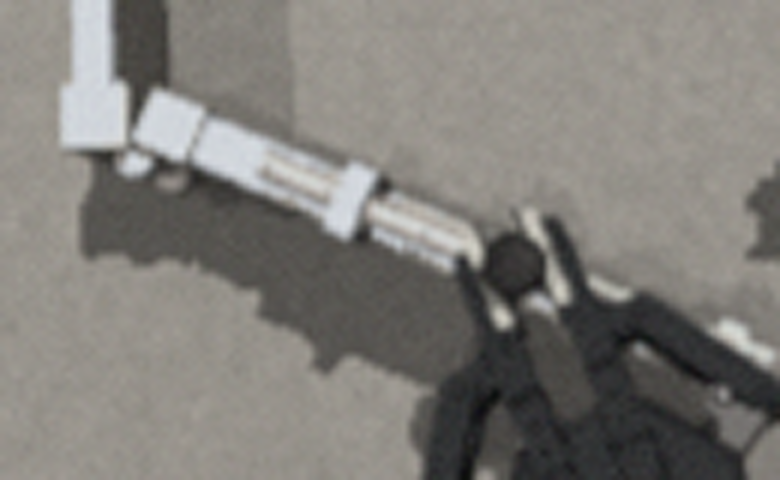

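```bash
cat > edge.py <<'E'
from ang import *
def gate_angle(t):
    g=cv2.cvtColor(t["color"],cv2.COLOR_BGR2GRAY).astype(float)
    up=[];lo=[]
    for c in range(234,254):
        col=g[222:265,c]; b=np.where(col>175)[0]
        if len(b)<3: continue
        i=b[0]; up.append((c,222+i-1+(170-col[i-1])/(col[i]-col[i-1]) if i>0 else 0))
    up=np.array(up); 
    a=[onz(t,p,.15) for p in up]; a=np.array(a)
    k=np.polyfit(a[:,1],a[:,0],1); r=a[:,0]-np.polyval(k,a[:,1]); ok=abs(r)<.0015
    k=np.polyfit(a[ok,1],a[ok,0],1); return np.degrees(np.arctan(k[0])),ok.sum(),len(a),np.std(a[ok,0]-np.polyval(k,a[ok,1]))
E
python3 - <<'E'
from edge import *
t=camera("top"); print(gate_angle(t))
g=cv2.cvtColor(t["color"],cv2.COLOR_BGR2GRAY); print(g[225:245,234:254:4].T)
E
```

```text
(np.float64(24.80313917548549), np.int64(18), 20, np.float64(0.00035243954003465514))
[[118 114 124 132 152 176 190 207 210 213 211 212 189 125  60  58  63  68
   76  84]
 [121 114 111 110 117 164 203 212 213 210 213 212 216 209 163  87  59  65
   67  75]
 [127 126 122 118 115 113 120 173 211 215 214 214 207 197 199 207 163  81
   72  82]
 [123 125 130 129 126 117 110 115 134 175 184 191 209 204 170 164 198 191
  125  62]
 [152 153 146 149 143 148 149 136 122 114 160 176 173 194 208 197 161 155
  187 168]]
```

```bash
python3 - <<'E'
from edge import *
s=camera("side");t=camera("top"); print(gate_angle(t)); crop(s,'s27',255,140,345,250,7)
crop(t,'t27',205,215,345,285,5.5)
E
```

```text
(np.float64(24.802067826410962), np.int64(18), 20, np.float64(0.00030853818472864196))
```

View pics/s27.png

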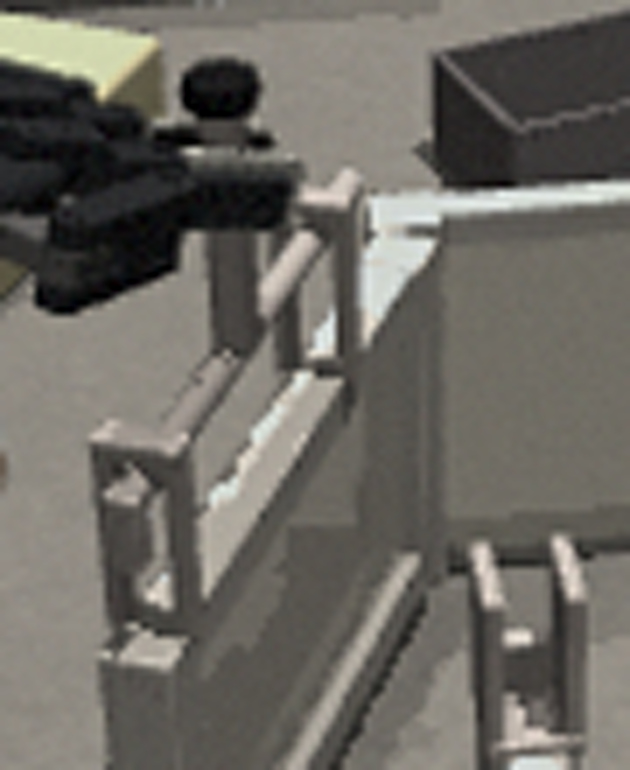

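View pics/t27.png

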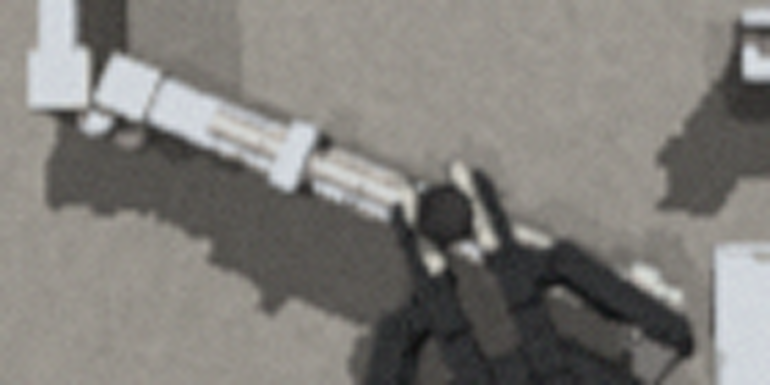

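```bash
python3 - <<'E'
from ang import *
s=camera("side");t=camera("top")
def a2(A,B): d=B-A; return np.degrees(np.arctan2(-d[0],-d[1])).round(2),np.linalg.norm(d[:2]).round(3)
P=[onz(s,np.array(p)/7+[255,140],.15) for p in((440,240),(188,640),(178,668),(105,665),(128,628))]
print([x.round(3) for x in P]); print(a2(P[0],P[1]))
T=[onz(t,np.array(p)/5.5+[205,215],.15) for p in((118,52),(163,78),(685,300),(97,110),(150,120),(635,262),(552,240))]
print([x.round(3) for x in T]); print("outer",a2(T[0],T[6]),a2(T[0],T[1]))
# latch strap vs hinge strap (z .211)
S=[onz(t,np.array(p)/5.5+[205,215],.211) for p in((318,125),(637,264))]
print("straps",a2(*S))
S=[onz(s,np.array(p)/7+[255,140],.211) for p in((348,172),(188,435))]; print("straps side",a2(*S))
c=onz(t,np.array((445,212))/5.5+[205,215],.283);print("cap",c)
E
```

```text
[array([0.615, 0.277, 0.15 ]), array([0.519, 0.067, 0.15 ]), array([0.516, 0.055, 0.15 ]), array([0.496, 0.059, 0.15 ]), array([0.503, 0.075, 0.15 ])]
(np.float64(24.61), np.float64(0.231))
[array([0.609, 0.277, 0.15 ]), array([0.598, 0.26 , 0.15 ]), array([0.505, 0.056, 0.15 ]), array([0.586, 0.286, 0.15 ]), array([0.582, 0.265, 0.15 ]), array([0.521, 0.075, 0.15 ]), array([0.53 , 0.108, 0.15 ])]
outer (np.float64(24.88), np.float64(0.187)) (np.float64(31.44), np.float64(0.021))
straps (np.float64(25.01), np.float64(0.13))
straps side (np.float64(22.21), np.float64(0.15))
cap [0.53651393 0.14197776 0.283     ]
```

```bash
python3 - <<'E'
from ang import *
t=camera("top")
st=onz(t,np.array((296,157))/5.5+[205,215],.211); c=onz(t,np.array((445,212))/5.5+[205,215],.283)
d=np.array([.42,.907]); print(st,c,(st-c)[:2]@d)
# nose end & latch strap from side; reference at home from first crops
st0=onz(t,np.array((312,173))/5+[200,190],.211); c0=onz(t,np.array((525,155))/5+[200,190],.262); print(st0,c0,(st0-c0)[:2]@[0,1])
st1=onz(t,np.array((209,223))/5+[220,180],.211); c1=onz(t,np.array((322,203))/5+[220,180],.282); print((st1-c1)[:2]@[0,1])
print(observe()["ft_force"])
p,R,_=tool(); print((R.T@np.array([1.5,5,-1.])).round(1), R.T@[0,0,1])
E
```

```text
[0.56161578 0.20102829 0.211     ] [0.53651393 0.14197776 0.283     ] 0.06410161217599084
[0.60040761 0.19303975 0.211     ] [0.60013923 0.10458515 0.262     ] 0.0884545952089973
0.050657931162064934
[ 3.8886409  -5.59387813 -2.27263838]
[-4.1  3.4  0. ] [ 5.97614882e-04 -2.97471945e-01  9.54730373e-01]
```

```bash
python3 - <<'E'
from ang import *
p,R,_=tool(); print((R.T@np.array([4.2,10,-1.])).round(1),p, R.round(2).tolist())
E
```

```text
[-7.7  7.6  1.3] [0.48947342 0.12278226 0.26756773] [[0.37, 0.89, 0.28], [-0.93, 0.35, 0.11], [0.0, -0.3, 0.95]]
```

arm_command:
  deltas: [0,0,0,-2,2,0,255,0,0,0,-2.5,2,0.3,255,0,0,0,-2.5,2,0.3,255,0,0,0,-2.5,2,0.3,255,0,0,0,0,0,0,255]

```text
clock: 25.25
tcp_pos: [0.4952, 0.1299, 0.2676]
orientation: [-17.3, -0.0, -69.0]
ft_force: [3.0, -3.4, -2.1]
opening: 0.0121
```

```bash
python3 - <<'E'
from edge import *
np.set_printoptions(precision=4,suppress=True)
p,R,st=tool(); g=p+R[:,1]*.054; print(g,st["orientation"],st["ft_force"],st["joint_pos"].round(1),st["opening"])
s=camera("side");t=camera("top"); print(gate_angle(t)); crop(s,'s28',255,140,345,250,7)
crop(t,'t28',205,215,345,285,5.5)
E
```

```text
[0.5434 0.1483 0.2516] [-17.2675  -0.0293 -69.0498] [ 3.0325 -3.4476 -2.0665] [ -3.9 -14.  143.1 128.2  30.6 -50.3] 0.012087377602103475
(np.float64(23.110684404085426), np.int64(19), 20, np.float64(0.00032591960302586647))
```

View pics/s28.png

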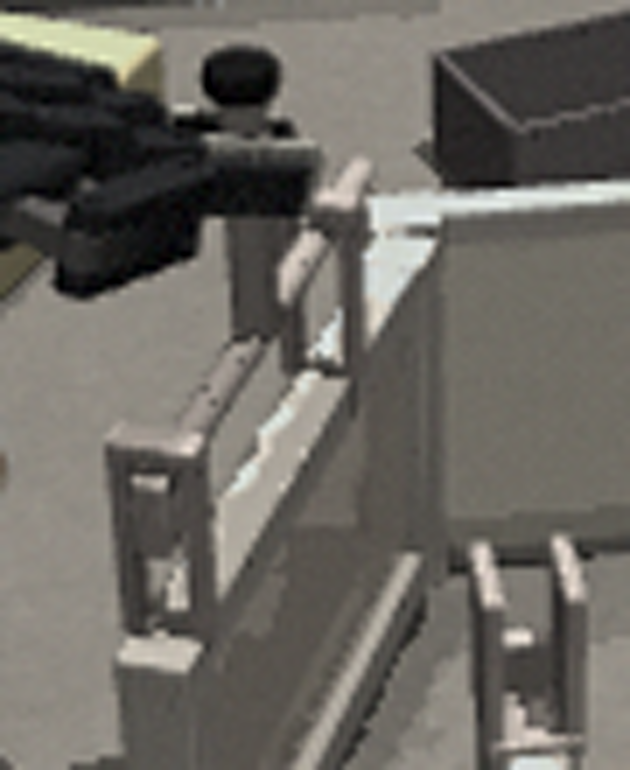

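View pics/t28.png

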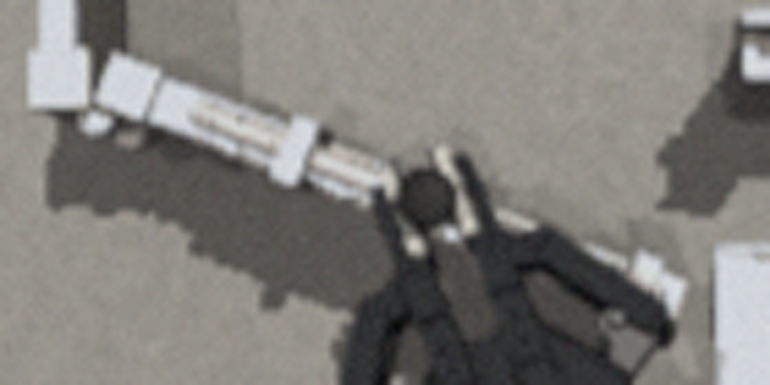

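arm_command:
  deltas: [0,0,0,-2.5,-1.5,-1,255,0,0,0,-2.5,-1.5,-1,255,0,0,0,-2.5,-1.5,-1,255,0,0,0,0,0,0,255,0,0,0,0,0,0,255]

```text
clock: 25.77
tcp_pos: [0.4898, 0.1306, 0.2683]
orientation: [-17.2, 0.0, -69.9]
ft_force: [4.2, -4.1, -2.5]
opening: 0.0122
```

```bash
python3 - <<'E'
from edge import *
np.set_printoptions(precision=4,suppress=True)
p,R,st=tool(); g=p+R[:,1]*.054; print(g,st["orientation"],st["ft_force"],st["joint_pos"].round(1),st["opening"])
s=camera("side");t=camera("top"); print(gate_angle(t)); crop(s,'s29',255,140,345,250,7)
crop(t,'t29',205,215,345,285,5.5)
E
```

```text
[0.5382 0.1484 0.2524] [-17.1705   0.0313 -69.8529] [ 4.1766 -4.089  -2.5244] [ -3.2 -15.2 143.8 129.9  29.6 -51.1] 0.012162542728714143
(np.float64(24.257954818754033), np.int64(20), 20, np.float64(0.0006079561085677309))
```

View pics/s29.png

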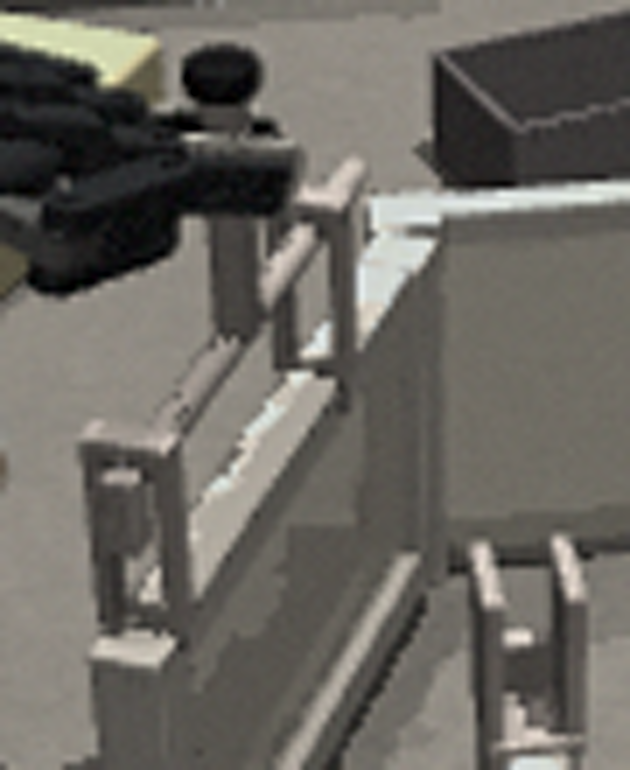

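View pics/t29.png

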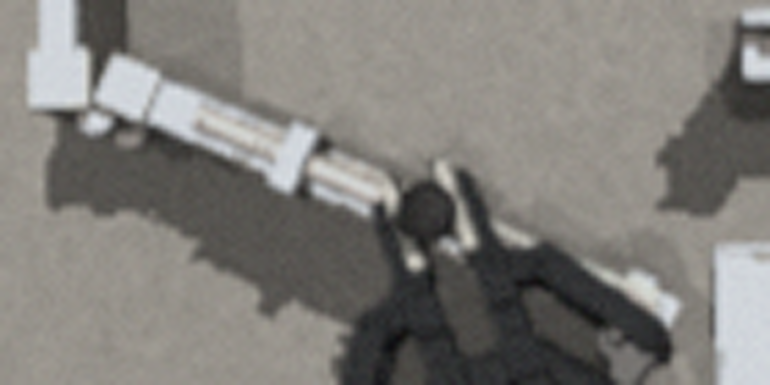

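```bash
python3 - <<'E'
from ang import *
s=camera("side");t=camera("top")
def a2(A,B): d=B-A; return np.degrees(np.arctan2(-d[0],-d[1])).round(2),np.linalg.norm(d[:2]).round(3)
P=[onz(s,np.array(p)/7+[255,140],.15) for p in((440,240),(177,640),(168,665))]; print(a2(P[0],P[1]),a2(P[0],P[2]))
S=[onz(t,np.array(p)/5.5+[205,215],.211) for p in((318,125),(637,270))];print("straps",a2(*S))
st=onz(t,np.array((294,157))/5.5+[205,215],.211); c=onz(t,np.array((427,209))/5.5+[205,215],.283)
print((.0885-(st-c)[:2]@[.42,.907]),c)
T=[onz(t,np.array(p)/5.5+[205,215],.15) for p in((118,52),(535,235))];print(a2(*T))
b=c; print(spot_in(s,"jar_a")[0]["location"])
crop(t,'t30',320,200,480,320,5); 
E
```

```text
(np.float64(25.33), np.float64(0.232)) (np.float64(24.87), np.float64(0.243))
straps (np.float64(25.9), np.float64(0.131))
0.02983755563546421 [0.53771064 0.14817184 0.283     ]
(np.float64(25.15), np.float64(0.18))
[270.8, 302.6]
```

View pics/t30.png

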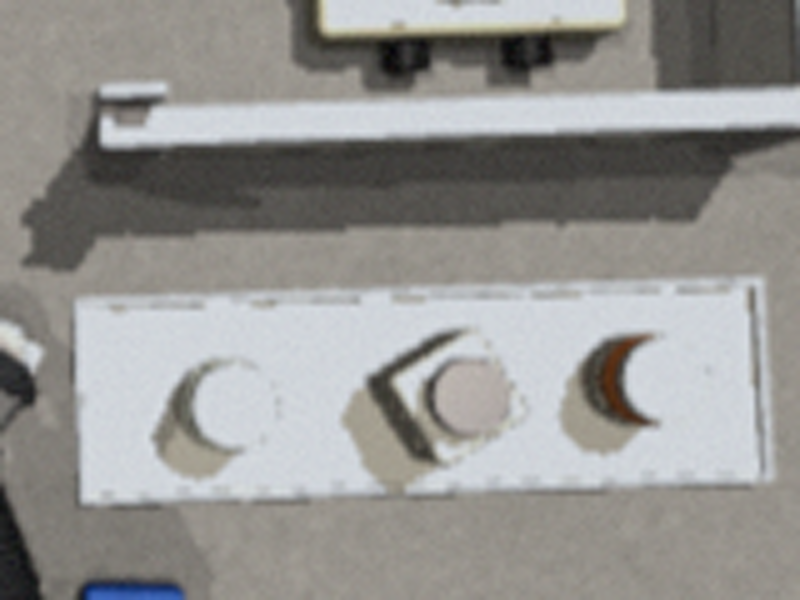

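arm_command:
  deltas: [0,0,0,-2.5,0.5,-0.2,255,0,0,0,-2.5,0.5,-0.2,255,0,0,0,0,0,0,255]

```text
clock: 26.27
tcp_pos: [0.49, 0.1325, 0.2686]
orientation: [-17.2, 0.1, -70.4]
ft_force: [3.4, -4.4, -2.9]
opening: 0.012
```

```bash
python3 - <<'E'
from edge import *
np.set_printoptions(precision=4,suppress=True)
p,R,st=tool(); print(p,st["orientation"],st["ft_force"],st["qvel"],st["joint_pos"].round(1),st["opening"])
s=camera("side");t=camera("top"); print(gate_angle(t)); crop(s,'s31',255,140,345,250,7)
crop(t,'t31',205,215,345,285,5.5)
print(observe()["tcp_pos"])
E
```

```text
[0.49   0.1325 0.2686] [-17.1616   0.0578 -70.392 ] [ 3.4058 -4.4493 -2.8799] [-1.1385 -0.4131 -0.1242  0.3202 -0.9591  0.3196] [ -2.4 -15.2 143.8 131.9  28.8 -52.5] 0.012028035928751256
(np.float64(25.314868531201764), np.int64(18), 20, np.float64(0.00044849546717452463))
[0.49   0.1324 0.2686]
```

View pics/s31.png

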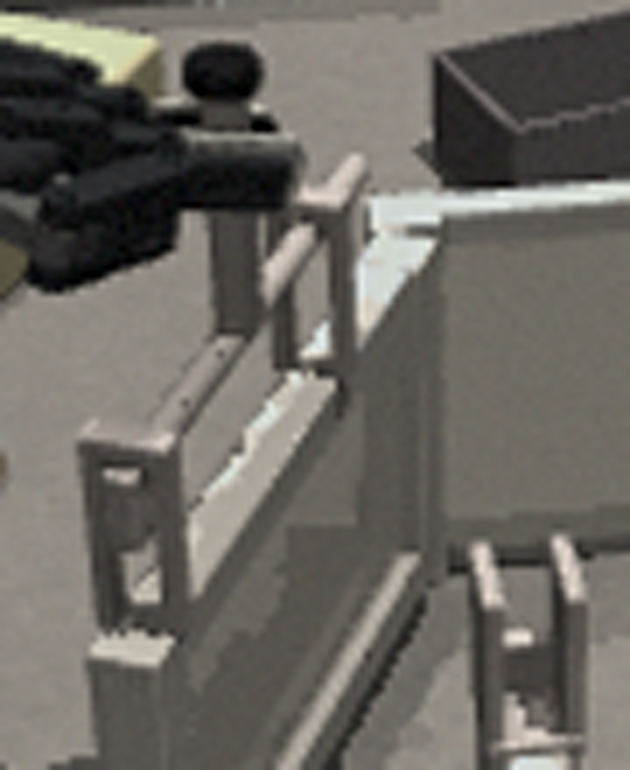

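View pics/t31.png

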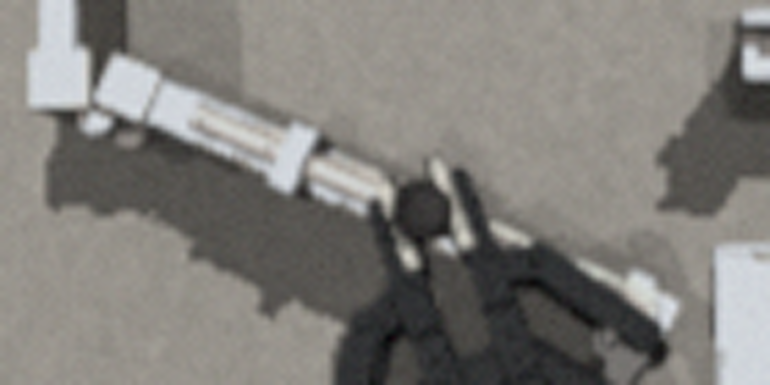

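```bash
python3 - <<'E'
from ang import *
t=camera("top"); f=lambda p,z:onz(t,np.array(p)/5+[320,200],z).round(4)
print("cap",f((472,396),.116),"jars",f((234,404),.078),f((664,381),.078))
a=observe();t=camera("top");b=observe();print(a["tcp_pos"],b["tcp_pos"],b["clock"],b["opening"])
print(job_done())
E
```

```text
cap [ 0.4792 -0.1346  0.116 ] jars [ 0.4779 -0.0317  0.078 ] [ 0.4832 -0.2317  0.078 ]
[0.49002685 0.13240473 0.26861041] [0.49002876 0.13239429 0.26860099] 26.4667 0.012037916669644017
the job is handed in; nothing more can be done
None
```

I stood the bottle upright in the tray between the jars and let go of it. I then lifted and drew the bolt by its handle, swung the gate open, and handed the job in at 26.5 s while still holding the handle. No verdict is reported, so these are my own last checks:

- **Bottle:** upright at (0.479, -0.135) m, about 3 mm from the jars' midpoint (0.481, -0.132). It stands turned about 60° in the tray. The jars measured within about 3 mm of where they were at the start, which is about the measuring error. I saw no sign that the flask or cork ring had moved.
- **Gate:** about 25.3° from the top view at the end. One pose earlier, most readings fell between 24.3° and 25.9°. At 24.8°, one reading off the strap guides in the side view disagreed at 22.2°.
- **Bolt:** raised about 20 mm or slightly more. It was drawn 38–40 mm at first and slipped back while the gate swung. My last measurement was about 30 mm, then I pulled it a little further. That leaves only a few millimetres above the 24 mm needed.
- **Hold:** the grip on the post was steady at 12 mm opening. The arm drifted less than 0.1 mm between the last two readings.

My first grip on the handle, from straight above, jammed on the cap. I let go and took the post from the robot's side instead. The highest wrist force I read was about 25 N, when setting the bottle down.

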